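# Stray boat fittings back into the tackle shelf

### The job

Drop the plywood flap of the blue tackle shelf until it lies all the way down, and put the three stray bronze fittings on the bench away in the two bins behind it: the two horn cleats in the bin that already holds a cleat, the eye bolt in the bin that already holds an eye bolt. Lay each one down in its bin rather than dropping or tossing it, keep the two fittings that are already stored in their bins, leave the flap down, and do not disturb the fish scale, the two net buoys or the net gauge.

Things in the scene. Friction and masses are not known exactly. Their poses are not given: they have to be found in the camera images.
- shelf: sea-blue slant-front tackle shelf fixed on the bench, front to the robot. Origin: on the bench under the middle of the hinge line; x into the shelf, y to the robot's left along the hinge, z up. Side cheeks 18 mm thick outside |y| = 195 mm rise from z = 50 mm at x = 0 to 140 mm at x = 180 mm; front lip at x 0 to 14 mm, 42 mm high; divider 12 mm thick between the bins at y = 0, top at z = 45 mm
- hinge (a point): middle of the flap's hinge axis, which runs along the shelf's y, 50 mm above the bench at the shelf's front; axes as the shelf's
- flap (a joint): angle of the plywood flap, 200 x 386 x 9 mm, 0.5 kg, hinged at its lower edge; rad. 0 = shut, sloping up and back at 27 degrees; it swings up and over towards the robot: 1.1 = upright, 2.69 = fully down, level, resting on its pull. No latch. Damped hinge: let go before upright it falls shut; let go past 1.3 it sinks down by itself within 2 s. Lifting takes 3 N at the pull, more if quick
- flap_pull (a point): middle of the dowel pull on the flap: round bar 14 mm thick along the shelf's y, 92 mm free between its end blocks, 27 mm clear of the flap's face, 182 mm from the hinge axis, 22 mm short of the flap's upper edge. Moves with the flap. From the hinge: shut, 141 mm further in and 115 mm up; upright, 38 mm towards the robot and 178 mm up
- left_bin (a point): middle of the floor of the left (shelf's +y) open-topped bin: 171 mm deep (x), 189 mm wide (y), floor 12 mm above the bench; axes as the shelf's. Walls: front lip, divider, side cheek, and at the back a board with a row of dowel pegs that stick out 32 mm, to 54 mm behind the bin's middle, 68 to 80 mm above its floor
- right_bin (a point): middle of the floor of the right (shelf's -y) bin; the mirror image of the left one
- shelf_board (a point): middle of the front edge of the shelf board above and behind the bins, 155 mm above the bench, on its upper face; the board is 144 mm deep (x) and 490 mm long (y); axes as the shelf's
- cleat_a: stray, standing on the bench: cast-bronze horn cleat, 100 mm long (own x), 40 mm high, 0.25 kg. Base 58 x 24 x 6 mm, two legs, and a round horn bar 12 mm thick, centred 30 mm above the underside over its straight middle 44 mm, rising to 34 mm at the tips. Origin: centre of the underside. Grip the bar's middle across y
- cleat_b: stray on the bench, same as cleat_a
- bolt_a: stray, on the bench: cast-bronze eye bolt, 91 mm long, 0.15 kg: round shank 11 mm thick along its own x from x = -52 mm (nut 17 mm across at -44 to -35 mm) to an eye 40 mm across centred at x = +18 mm; shank centred about 7 mm above the bench. Origin: underside, near shank and eye's joint and the centre of mass. Grip the shank across y, x = -25 to -5 mm
- cleat_kept: same kind as cleat_a, already stored in the left or the right bin at mid-depth, 45 to 60 mm from its outer side cheek, lying fore and aft: this is the cleats' bin
- bolt_kept: same kind as bolt_a, already stored in the other bin at mid-depth, 45 to 60 mm from its outer side cheek, lying fore and aft: this is the eye bolts' bin
- fish_scale: bystander: flat brass spring fish scale 34 x 110 x 14 mm with ring and hook (160 mm in all, along y), lying on the right part of the shelf board. Origin: centre of the underside
- buoy_1: bystander: orange plastic net buoy, 69 mm thick, 80 mm high, standing on the left part of the shelf board. Origin: centre of the underside
- buoy_2: bystander: net buoy like buoy_1, beside it
- net_gauge: bystander: wooden net gauge blade 48 x 80 x 8 mm with a pale horn handle 85 mm long, lying on the bench beyond the strays. Origin: underside, where blade and handle meet; blade along +y, handle along -y

How it is judged:
By the outcome, as a careful person would: the job done as asked, in the order asked, and still so for the second after the job is handed in, with the robot touching nothing.
It also fails if it takes over 72 s, if anything falls off the work surface, if the arm or the gripper's body presses on something with over 40 N, if the wrist force passes 120 N, or if a joint passes its speed limit or range.

### The arm

A 7-joint arm with a two-finger parallel gripper is mounted at the origin on the work surface. World frame = base frame: x ahead of the robot, y to its left, z up, the work surface at z = 0. Lengths are in m, angles in rad, forces in N, time in s.
With the tool pointing down it reaches from about 0.4 to 0.875 m from the base axis. Payload 19.3 kg.
Tool frame: the origin (TCP) lies at the very end of the fingers, on their centre line; the grasp point (between the pads) lies 19 mm behind it (bot.grasp_offset is the distance from the TCP to the grasp point, in m); z points along the fingers, x is the direction in which the jaws open and shut, and the axes are right-handed (so a half turn about z gives the same grasp; the last joint's range is limited). The gripper opens to 85 mm and grips with 20 to 120 N. Pads are 22 mm wide; open, the fingers measure 114 mm over their backs; the gripper's body (76 mm by 85 mm) begins 54 mm behind the grasp point. The pads swing forward as they close: fully open they stand 13 mm farther back than shut.
Start: joints at [1.203, 0.521, -0.036, 1.599, 0.021, 1.021, -0.113], TCP at [0.183, -0.597, 0.231] pointing down, gripper open.
Joint ranges: [-2.91, 2.91], [-0.3, 2.13], [-1.5, 1.42], [0.17, 2.43], [-1.26, 4.41], [0.16, 1.93], [-2.52, 2.52]. Speed limits (rad/s): [1.89, 1.89, 2.39, 2.39, 3.01, 3.01, 3.01].

### API

Orientations are given as [roll, pitch, yaw] about the fixed x, y, z axes, in that order (R = Rz(yaw) Ry(pitch) Rx(roll)).
In Python, from workcell import status, grab_frame, calibration, job, regions_of, mark_of, bot gives the robot as it stands.
- The arm moves only by the tool carry_out, never from a script. Its argument "deltas" is one flat list of numbers, 5 for each row, row after row: the opening, from -1 (shut) to 1 (fully open), then the shift along the tool's x, y, z in cm, then the turn about the tool's z in degrees. A call has 1 to 20 rows; each row shifts and turns the commanded pose from where the row before left it, along the tool's axes as they then stand; what a row does not reach is not made up. A row lasts 1/12 s, in which the tool goes at most 41.7 mm and 7.16 degrees, less where a joint would pass 70% of its speed; a pose out of reach is approached as far as the arm can. A call with a gripper value outside its range is refused whole. The fingers move at their own pace and stop on an object; "newtons" is the grip in N (left out, the last holds). Time passes only in rows, so rows that do not move let the fingers close. It gives the time, the measured TCP pose, the force and the opening at its end, in the units of the state.
- status.observe(): the state, without advancing time (a new reading comes with each control period).
- grab_frame(name): name is "scene" or "top" or "wrist"; returns the picture (420x560x3 uint8, red, green, blue); there is no depth.
- calibration(name): a dict with "fov_y" (degrees; the focal length in pixels is half the picture's height over the tangent of half this angle, whatever the lens; pixels are square), "cx", "cy" (the principal point, pixels), "R" (3x3) and "t" (3): a world point X has camera coordinates R X + t. Camera axes: x right, y down, z forward; pixel columns grow to the right and rows downward; lengths in m; the calibration is good to about 2 mm. The wrist camera is an equidistant fisheye: a pixel r from the principal point sees the ray r / f radians off the axis. A picture is of the moment at which its call begins: read the wrist's pose just before it. calibration takes no time and is no camera call; for the wrist camera it gives the pose at the moment of the call.
- job.job_done(): hands the job in, once; it reports no verdict.
Trained networks look in the newest picture that a camera, given by its name, has taken for a name from the list of things; names that differ only in an ending like _2 or _b are one class to them, and where a whole thing is asked for, a point or a joint stands for the part that bears it (a point fixed in the world has none). Each returns a list of dicts, best first, with "p" (0 to 1); they miss things now and then, are a little off and sometimes report something else, mostly with a low value. They report only what shows in the picture. A call takes as long as a camera call.
- regions_of(camera, target): "region" (420x560 bool, what is visible of it) and "xy" ([column, row] in pixels, amid what is visible of it).
- mark_of(camera, target): "xy" ([column, row] in pixels: a listed point, or the origin of a listed thing).
The state is a dict: "clock": time; "qpos": joint angles; "qd": joint speeds; "joint_efforts": joint torques, N m; "position": TCP position; "tool_rot": TCP orientation; "force": force on the tool from outside, world axes, zero at the start; "moment": the same for the moment, N m; "grip_width": finger opening in m.
Only numpy, scipy, OpenCV 4.12 (cv2) and the standard library are available. Lean on these libraries where they do the work, as an engineer would, in place of code of your own. Each camera call takes 0.05 s, during which the arm holds its last target.

## Working session

There is one attempt and no reset: what is moved stays moved. The work goes in short steps, Python scripts to look and compute and a tool call to move; the robot and the scene stay as the last step left them, time stands still between calls to the robot, and variables do not carry over. Pictures are saved under pics/ and viewed, and the job is handed in when it is done.

Besides the shell and the picture viewer there is one more tool, called after "Call:" in YAML: its name, and indented under it one key for each argument. carry_out: Moves the arm, as the interface text tells. Its arguments: {"type":"object","properties":{"deltas":{"type":"array","items":{"type":"number"}},"newtons":{"type":"number"}},"required":["deltas"]}

```bash
ls; mkdir -p pics; python3 - <<'E'
from workcell import status, grab_frame, calibration, bot
import cv2
s=status.observe()
for k,v in s.items(): print(k,v)
print(bot.grasp_offset, [a for a in dir(bot) if a[0]!='_'])
for n in ['scene','top','wrist']:
    im=grab_frame(n); cv2.imwrite(f'pics/{n}0.png',im[:,:,::-1]); c=calibration(n); print(n,c)
E
```

```text
pics
clock 0.0
qpos [ 1.20280663  0.52206417 -0.03633553  1.5999989   0.02114674  1.02110838
 -0.11280403]
qd [ 1.66950261e-03  9.59491380e-04 -3.37916823e-05  4.43858047e-04
  8.25648286e-04  7.89534958e-04  3.52722886e-05]
joint_efforts [ 1.08630851e-03 -9.27076721e+01  1.98008515e+00 -3.69918001e+01
  1.77469582e-02  8.45002098e-03 -8.44986289e-05]
position [ 0.18326155 -0.59716767  0.23069764]
tool_rot [ 3.14155624e+00  1.19611426e-03 -1.27304162e+00]
force [-0.06395566 -0.26349392 -0.09184588]
moment [ 0.02525276 -0.04185371  0.00969683]
grip_width 0.0856018049587875
0.0187 ['IKError', 'grasp_offset']
scene {'fov_y': 42.50637946704149, 'cx': 273.98631563209614, 'cy': 218.0450661031269, 'R': array([[ 0.74571852,  0.66599862, -0.01870096],
       [ 0.43611844, -0.50915671, -0.74199741],
       [-0.50369097,  0.54516538, -0.67014186]]), 't': array([-0.48610901, -0.13311538,  1.72392675])}
top {'fov_y': 43.00896897201494, 'cx': 283.840044696263, 'cy': 208.93160365316555, 'R': array([[ 0.01528389, -0.99987775, -0.0033001 ],
       [-0.97931549, -0.01430343, -0.20183307],
       [ 0.20176119,  0.00631663, -0.97941438]]), 't': array([0.03413926, 0.61550907, 1.15451409])}
wrist {'fov_y': 65.70646984690485, 'cx': 279.7226141068712, 'cy': 211.3161525579138, 'R': array([[ 2.93235409e-01, -9.56040267e-01, -5.26464338e-05],
       [-9.17064474e-01, -2.81296367e-01,  2.82604148e-01],
       [-2.70195755e-01, -8.28212628e-02, -9.59236620e-01]]), 't': array([-0.62455466, -0.0359563 ,  0.37762667])}
```

View pics/scene0.png

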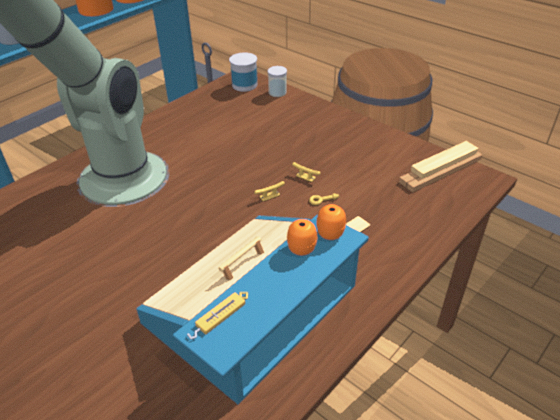

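View pics/top0.png

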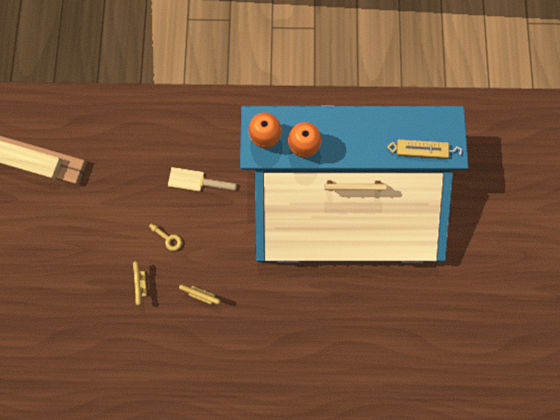

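View pics/wrist0.png

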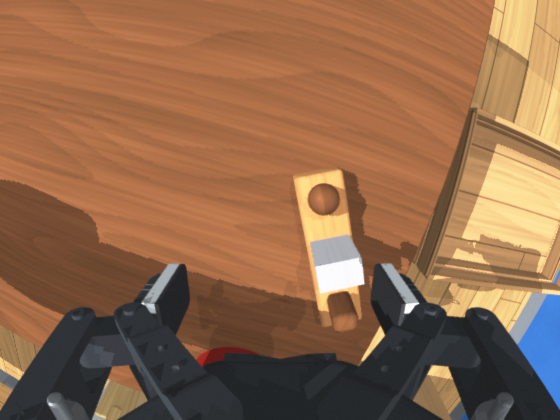

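The scene and top views show the shelf shut at top px (350,215) and the strays on the robot's left: cleats at (140,283) and (200,295), bolt at (165,238). The gauge is at (200,180), with the buoys and scale on the board. The wrist view shows only a block plane beside the start pose.

```bash
cat > h.py <<'E'
import numpy as np, cv2
from workcell import status, grab_frame, calibration, regions_of, mark_of, bot
from scipy.spatial.transform import Rotation as Rn
def K(c): return 210/np.tan(np.radians(c['fov_y'])/2)
def proj(c,X,fish=False):
    p=np.atleast_2d(X)@c['R'].T+c['t']; f=K(c)
    if fish:
        rr=np.linalg.norm(p[:,:2],axis=1); th=np.arctan2(rr,p[:,2]); u=p[:,:2]/rr[:,None]*(th*f)[:,None]
    else: u=p[:,:2]/p[:,2:]*f
    return u+[c['cx'],c['cy']]
def ray(c,uv,fish=False):
    d=(np.array(uv,float)-[c['cx'],c['cy']])/K(c)
    if fish:
        th=np.linalg.norm(d); v=np.r_[d/th*np.sin(th),np.cos(th)]
    else: v=np.r_[d,1]
    return -c['R'].T@c['t'], c['R'].T@v
def onz(c,uv,z,fish=False):
    o,v=ray(c,uv,fish); return o+v*(z-o[2])/v[2]
def tri(c1,u1,c2,u2,f1=False,f2=False):
    o1,v1=ray(c1,u1,f1);o2,v2=ray(c2,u2,f2);v1=v1/np.linalg.norm(v1);v2=v2/np.linalg.norm(v2)
    s=np.linalg.lstsq(np.c_[v1,-v2],o2-o1,rcond=None)[0]; a=o1+v1*s[0];b=o2+v2*s[1]
    return (a+b)/2,np.linalg.norm(a-b)
E
python3 - <<'E'
from h import *
import pickle
np.set_printoptions(precision=4,suppress=True)
ct,cs=calibration('top'),calibration('scene')
zs=dict(hinge=.05,flap_pull=.165,shelf_board=.155,left_bin=.012,right_bin=.012,cleat_a=0,bolt_a=0,fish_scale=.155,buoy_1=.155,net_gauge=0,shelf=0)
out={}
for cam,c in (('top',ct),('scene',cs)):
    grab_frame(cam)
    for n,z in zs.items():
        for m in mark_of(cam,n)[:4]:
            print(cam,n,round(m['p'],2),np.array(m['xy']),onz(c,m['xy'],z))
grab_frame('top')
for n in ('cleat_a','bolt_a','net_gauge','flap'):
    for r in regions_of('top',n)[:3]:
        ys,xs=np.nonzero(r['region']); pts=np.c_[xs,ys].astype(float)
        m=pts.mean(0);w,v=np.linalg.eigh(np.cov((pts-m).T)); d=v[:,1]
        pr=(pts-m)@d
        z={'cleat_a':.03,'bolt_a':.007}.get(n,0)
        a,b=onz(ct,m+d*pr.max(),z),onz(ct,m+d*pr.min(),z)
        print(n,round(r['p'],2),r['xy'],len(xs),'ends',a,b,np.degrees(np.arctan2(*(a-b)[1::-1])),np.linalg.norm(a-b), 'thin', np.sqrt(w))
print(status.observe()['clock'])
E
```

```text
top hinge 0.77 [352.8 255.9] [ 0.5112 -0.1145  0.05  ]
top flap_pull 0.93 [354.5 187. ] [ 0.6432 -0.1053  0.165 ]
top flap_pull 0.37 [419.6 150.9] [ 0.7246 -0.2451  0.165 ]
top flap_pull 0.22 [201.2 182.3] [0.6487 0.218  0.165 ]
top shelf_board 0.81 [355.8 168.7] [ 0.6861 -0.1099  0.155 ]
top left_bin 0.52 [202.  182.4] [0.6877 0.2416 0.012 ]
top right_bin 0.58 [345.4 263. ] [ 0.4988 -0.1018  0.012 ]
top right_bin 0.4 [202.1 184.5] [0.6825 0.2412 0.012 ]
top cleat_a 0.81 [200.8 295.6] [0.4191 0.2339 0.    ]
top cleat_a 0.61 [138.  282.8] [0.4465 0.3822 0.    ]
top bolt_a 0.66 [167.6 238.1] [0.553  0.3192 0.    ]
top fish_scale 0.76 [419.4 152.2] [ 0.7249 -0.2471  0.155 ]
top fish_scale 0.67 [140.5 287.3] [0.4279 0.3337 0.155 ]
top buoy_1 0.91 [303.3 146.9] [0.7333 0.0028 0.155 ]
top buoy_1 0.79 [270.3 137.3] [0.754  0.0745 0.155 ]
top net_gauge 0.92 [203.4 182.8] [0.6898 0.2402 0.    ]
scene hinge 0.82 [202.9 258.8] [ 0.5047 -0.1063  0.05  ]
scene flap_pull 0.73 [299.4 251.1] [ 0.7446 -0.0122  0.165 ]
scene flap_pull 0.68 [241.5 251.8] [ 0.6459 -0.1001  0.165 ]
scene shelf_board 0.89
[... 782 characters left out ...]
] 406 ends [0.4004 0.3627 0.03  ] [0.4953 0.3817 0.03  ] -168.67097506521276 0.09680146572535128 thin [ 3.3933 10.4877]
bolt_a 0.78 [167.3, 236.8] 267 ends [0.5828 0.3596 0.007 ] [0.5332 0.2892 0.007 ] 54.79133179785225 0.08607068848344826 thin [3.5222 9.7775]
net_gauge 0.93 [193.9, 181.0] 852 ends [0.7056 0.3251 0.    ] [0.6826 0.1628 0.    ] 81.91528298955387 0.16389763886559844 thin [ 4.7613 17.6213]
flap 0.58 [351.6, 213.9] 15047 ends [0.6095 0.0912 0.    ] [ 0.6201 -0.3364  0.    ] 91.41985527195882 0.4277611183428291 thin [24.9399 50.3927]
flap 0.16 [354.4, 186.1] 29280 ends [0.6523 0.1397 0.    ] [ 0.7349 -0.4118  0.    ] 98.52573201953628 0.5576494956833101 thin [44.9009 58.7552]
1.6
```

```bash
python3 - <<'E'
import cv2
a=cv2.imread('pics/top0.png')[95:275,225:485]; cv2.imwrite('pics/t1.png',cv2.resize(a,None,fx=3,fy=3,interpolation=cv2.INTER_CUBIC))
a=cv2.imread('pics/scene0.png')[140:400,130:390]; cv2.imwrite('pics/s1.png',cv2.resize(a,None,fx=2.3,fy=2.3,interpolation=cv2.INTER_CUBIC))
E
```

```text
(no output)
```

View pics/t1.png

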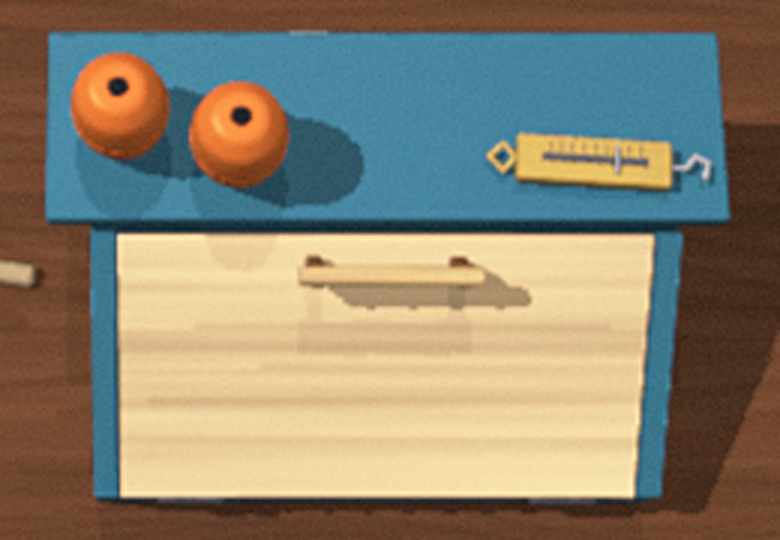

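View pics/s1.png

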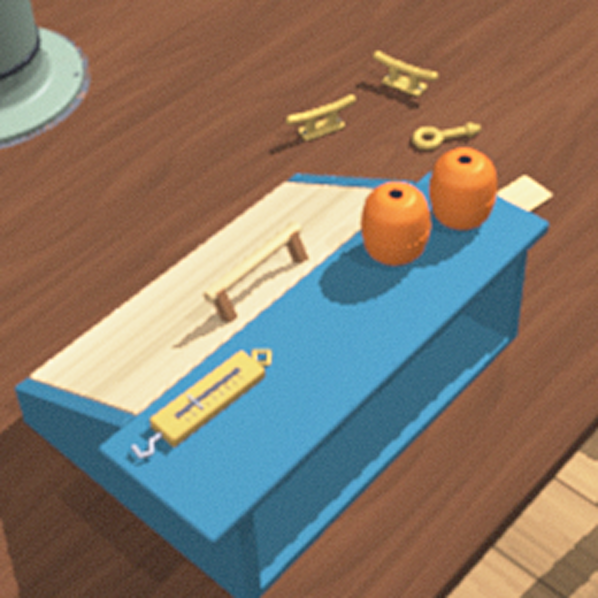

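```bash
python3 - <<'E'
from h import *
from scipy.optimize import least_squares
np.set_printoptions(precision=4,suppress=True)
ct,cs=calibration('top'),calibration('scene')
P=lambda p,L:np.r_[p[0]+np.cos(p[2])*L[0]-np.sin(p[2])*L[1],p[1]+np.sin(p[2])*L[0]+np.cos(p[2])*L[1],L[2]]
b=lambda u,v:(u/2.3+130,v/2.3+140)
obs=[(ct,(256,260.7),(0,.213,.05)),(ct,(445.3,260.5),(0,-.213,.05)),
(ct,(240.5,168),('B',.245,.155)),(ct,(467.7,167.8),('B',-.245,.155)),(ct,(464,106.3),('C',-.245,.155)),(ct,(241.3,106.3),('C',.245,.155)),
(ct,(355.3,186.6),(.141,0,.165)),
(cs,b(102,450),('B',-.245,.155)),(cs,b(215,541),('C',-.245,.155)),(cs,b(548,226),('C',.245,.155)),(cs,b(20,384),(0,-.213,.05)),(cs,b(298,175),(0,.213,.05)),]
def f(p,full=False):
    r=[]
    for c,u,L in obs:
        L=[p[3]+(0.144 if L[0]=='C' else 0) if isinstance(L[0],str) else L[0],*L[1:]]
        r.append(proj(c,P(p,L))[0]-u)
    return np.ravel(r)
s=least_squares(f,[.51,-.11,0.02,.18],loss='soft_l1'); print(s.x,np.degrees(s.x[2]));print(f(s.x).reshape(-1,2))
for n,L in dict(pull=(.141,0,.165),lb=(.0995,.1005,.012),rb=(.0995,-.1005,.012),upr=(-.038,0,.228)).items(): print(n,P(s.x,L))
E
```

```text
[ 0.502  -0.1083  0.0152  0.1865] 0.8717829999290118
[[ 0.0024 -0.7714]
 [-0.9738 -0.6256]
 [-1.1785 -0.3338]
 [ 0.6199 -0.3284]
 [-0.2613 -2.0897]
 [-0.8688 -1.8139]
 [-0.3935  0.4954]
 [-3.4159 -1.5474]
 [-1.5947  0.0971]
 [-0.0396 -2.8399]
 [-3.5753  2.6187]
 [-1.9663 -0.1972]]
pull [ 0.643  -0.1062  0.165 ]
lb [ 0.6    -0.0063  0.012 ]
rb [ 0.603  -0.2073  0.012 ]
upr [ 0.464  -0.1089  0.228 ]
```

```bash
cat >> h.py <<'E'
def plan(tgt,grip,yaw=None,n=None,step=.04,turn=7.0,start=None,maxrows=20):
    """tgt world TCP, tool down; prints rows (tool axes, cm, deg) rounded w/ error feedback"""
    s=status.observe(); p=np.array(s['position']); y=s['tool_rot'][2]
    if start is not None: p=np.array(start[:3]); y=start[3]
    if yaw is None: yaw=y
    dy=(yaw-y+np.pi)%(2*np.pi)-np.pi
    tgt=np.array(tgt,float)
    if n is None: n=int(max(1,np.ceil(np.linalg.norm(tgt-p)/step),np.ceil(abs(np.degrees(dy))/turn)))
    rows=[];p0=p.copy();y0=y
    for i in range(1,n+1):
        d=p0+(tgt-p0)*i/n-p
        t=np.array([d[0]*np.cos(y)+d[1]*np.sin(y), d[0]*np.sin(y)-d[1]*np.cos(y), -d[2]])*100
        t=np.round(t,1); tr=round(float(-np.degrees(y0+dy*i/n-y)),0)
        w=t/100; p=p+np.array([w[0]*np.cos(y)+w[1]*np.sin(y), w[0]*np.sin(y)-w[1]*np.cos(y), -w[2]]); y=y-np.radians(tr)
        rows.append([grip,*(float(v)+0. for v in t),tr+0.])
    print('n',n,'end',p.round(4),round(y,3)); print(','.join('%g'%v for r in rows for v in r))
    return (*p,y)
def show():
    s=status.observe(); print(round(s['clock'],2),np.round(s['position'],4),np.round(s['tool_rot'],3),'F',np.round(s['force'],1),round(s['grip_width'],4),'q',np.round(s['qpos'],2))
E
python3 - <<'E'
from h import *
plan((.643,-.107,.29),-0.2,yaw=.017,n=18)
E
```

```text
n 18 end [ 0.6434 -0.107   0.2903] 0.018
-0.2,-1.9,-3.2,-0.3,-4,-0.2,-1.6,-3.4,-0.4,-4,-0.2,-1.4,-3.5,-0.3,-4,-0.2,-1.1,-3.5,-0.3,-4,-0.2,-0.9,-3.6,-0.3,-5,-0.2,-0.6,-3.7,-0.4,-4,-0.2,-0.3,-3.8,-0.3,-4,-0.2,0,-3.7,-0.3,-4,-0.2,0.2,-3.7,-0.3,-4,-0.2,0.4,-3.7,-0.4,-4,-0.2,0.8,-3.7,-0.3,-4,-0.2,0.9,-3.6,-0.3,-4,-0.2,1.3,-3.5,-0.3,-4,-0.2,1.4,-3.5,-0.4,-4,-0.2,1.8,-3.3,-0.3,-5,-0.2,1.9,-3.1,-0.3,-4,-0.2,2.2,-3,-0.3,-4,-0.2,2.5,-2.9,-0.4,-4
```

Call:
carry_out:
  deltas: [-0.2,-1.9,-3.2,-0.3,-4,-0.2,-1.6,-3.4,-0.4,-4,-0.2,-1.4,-3.5,-0.3,-4,-0.2,-1.1,-3.5,-0.3,-4,-0.2,-0.9,-3.6,-0.3,-5,-0.2,-0.6,-3.7,-0.4,-4,-0.2,-0.3,-3.8,-0.3,-4,-0.2,0,-3.7,-0.3,-4,-0.2,0.2,-3.7,-0.3,-4,-0.2,0.4,-3.7,-0.4,-4,-0.2,0.8,-3.7,-0.3,-4,-0.2,0.9,-3.6,-0.3,-4,-0.2,1.3,-3.5,-0.3,-4,-0.2,1.4,-3.5,-0.4,-4,-0.2,1.8,-3.3,-0.3,-5,-0.2,1.9,-3.1,-0.3,-4,-0.2,2.2,-3,-0.3,-4,-0.2,2.5,-2.9,-0.4,-4]
  newtons: 40

```text
clock: 3.1
position: [0.6442, -0.1057, 0.2904]
tool_rot: [3.141, 0.0, 0.021]
force: [0.3, -1.3, 0.5]
grip_width: 0.034
```

```bash
python3 - <<'E'
from h import *
show(); c=calibration('wrist'); im=grab_frame('wrist'); show()
cv2.imwrite('pics/w1.png',im[:,:,::-1])
for m in mark_of('wrist','flap_pull'): print(m, onz(c,m['xy'],.165,True))
E
```

```text
3.1 [ 0.6442 -0.1057  0.2904] [3.141 0.    0.021] F [ 0.3 -1.3  0.5] 0.034 q [ 0.37  0.55 -0.47  1.43  0.26  1.22 -0.11]
3.15 [ 0.6481 -0.0983  0.2908] [-3.138e+00 -2.000e-03  3.400e-02] F [-2.4  8.4 -2. ] 0.0337 q [ 0.36  0.56 -0.48  1.42  0.26  1.22 -0.11]
{'xy': [280.8, 207.0], 'p': 0.6} [ 0.6454266  -0.10854313  0.165     ]
```

View pics/w1.png

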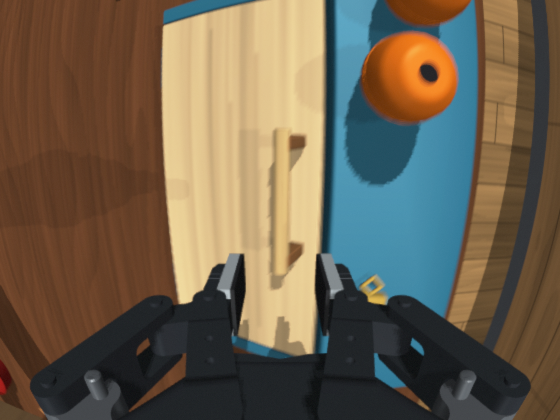

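The bar shows centred at wrist px (281,200), between the fingers and clear of the buoys.

```bash
python3 - <<'E'
from h import *
show()
plan((.6445,-.107,.152),-0.2,n=5)
E
```

```text
3.2 [ 0.6462 -0.1008  0.2903] [-3.138e+00 -1.000e-03  2.800e-02] F [-1.5  0.5 -0.8] 0.0343 q [ 0.37  0.55 -0.48  1.43  0.26  1.22 -0.11]
n 5 end [ 0.6444 -0.1068  0.1523] 0.028
-0.2,0,0.1,2.8,0,-0.2,-0.1,0.1,2.7,0,-0.2,0,0.2,2.8,0,-0.2,-0.1,0.1,2.8,0,-0.2,0,0.1,2.7,0
```

Call:
carry_out:
  deltas: [-0.2,0,0,2.8,0,-0.2,0.1,0,2.8,0,-0.2,0,0,2.8,0,-0.2,0,0,2.7,0,-0.2,0,0,2.7,0,-0.2,0,0,0,0]

```text
clock: 3.7
position: [0.6419, -0.1069, 0.1474]
tool_rot: [-3.141, 0.007, 0.019]
force: [-0.7, -0.3, -0.6]
grip_width: 0.0339
```

```bash
python3 - <<'E'
from h import *
show(); im=grab_frame('wrist'); cv2.imwrite('pics/w2.png',im[:,:,::-1]);show()
E
```

```text
3.7 [ 0.6419 -0.1069  0.1474] [-3.141  0.007  0.019] F [-0.7 -0.3 -0.6] 0.0339 q [ 0.35  0.69 -0.44  1.58  0.33  0.96 -0.17]
3.75 [ 0.6431 -0.1068  0.1504] [-3.141  0.004  0.019] F [-0.2  0.5  1. ] 0.0342 q [ 0.35  0.68 -0.44  1.57  0.33  0.96 -0.17]
```

View pics/w2.png

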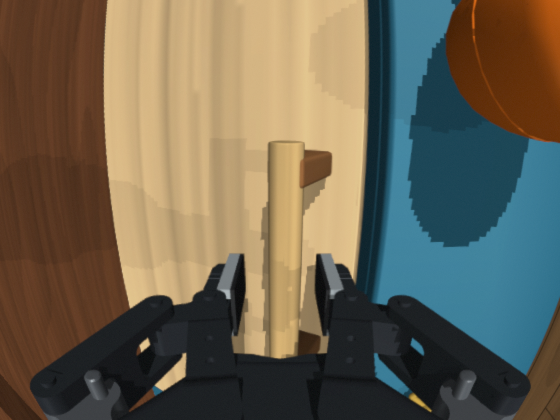

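Call:
carry_out:
  deltas: [-1,0,0,0,0,-1,0,0,0,0,-1,0,0,0,0,-1,0,0,0,0]

```text
clock: 4.08
position: [0.6441, -0.107, 0.1543]
tool_rot: [3.141, -0.0, 0.018]
force: [-8.4, 1.0, 2.5]
grip_width: 0.0127
```

```bash
python3 - <<'E'
from h import *
show()
r=.182; a0=np.arctan2(.115,.141); N=26; A=np.radians(63+16)
px=pz=0
out=[]
for i in range(1,N+1):
    u=i/N; a=a0+A*u
    X=100*r*(np.cos(a)-np.cos(a0)); Z=100*r*(np.sin(a)-np.sin(a0))
    dx=round(X-px,1);dz=round(Z-pz,1);px+=dx;pz+=dz
    out.append('-1,%g,0,%g,0'%(dx,-dz))
print(','.join(out),px,pz)
E
```

```text
4.08 [ 0.6441 -0.107   0.1543] [ 3.141 -0.     0.018] F [-8.4  1.   2.5] 0.0127 q [ 0.35  0.68 -0.44  1.57  0.33  0.96 -0.17]
-1,-0.6,0,-0.7,0,-1,-0.7,0,-0.7,0,-1,-0.7,0,-0.7,0,-1,-0.7,0,-0.6,0,-1,-0.8,0,-0.6,0,-1,-0.8,0,-0.5,0,-1,-0.8,0,-0.5,0,-1,-0.9,0,-0.5,0,-1,-0.9,0,-0.4,0,-1,-0.9,0,-0.4,0,-1,-0.9,0,-0.3,0,-1,-0.9,0,-0.2,0,-1,-0.9,0,-0.2,0,-1,-1,0,-0.2,0,-1,-0.9,0,-0.1,0,-1,-1,0,-0.1,0,-1,-1,0,0,0,-1,-0.9,0,0,0,-1,-1,0,0.1,0,-1,-1,0,0.2,0,-1,-0.9,0,0.2,0,-1,-0.9,0,0.2,0,-1,-1,0,0.3,0,-1,-0.9,0,0.3,0,-1,-0.8,0,0.4,0,-1,-0.9,0,0.5,0 -22.7 4.5
```

Call:
carry_out:
  deltas: [-1,-0.6,0,-0.7,0,-1,-0.7,0,-0.7,0,-1,-0.7,0,-0.7,0,-1,-0.7,0,-0.6,0,-1,-0.8,0,-0.6,0,-1,-0.8,0,-0.5,0,-1,-0.8,0,-0.5,0,-1,-0.9,0,-0.5,0,-1,-0.9,0,-0.4,0,-1,-0.9,0,-0.4,0,-1,-0.9,0,-0.3,0]

```text
clock: 5.0
position: [0.5592, -0.1081, 0.2147]
tool_rot: [3.141, -0.008, 0.019]
force: [5.0, 1.7, 7.6]
grip_width: 0.0122
```

```bash
python3 - <<'E'
from h import *
show(); im=grab_frame('scene'); cv2.imwrite('pics/s2.png',im[:,:,::-1]);show()
E
```

```text
5.0 [ 0.5592 -0.1081  0.2147] [ 3.141 -0.008  0.019] F [5.  1.7 7.6] 0.0122 q [ 0.44  0.48 -0.48  1.76  0.27  0.96 -0.13]
5.05 [ 0.5577 -0.1081  0.2151] [ 3.141 -0.007  0.019] F [ 5.3  4.2 11. ] 0.012 q [ 0.44  0.48 -0.48  1.76  0.27  0.96 -0.13]
```

View pics/s2.png

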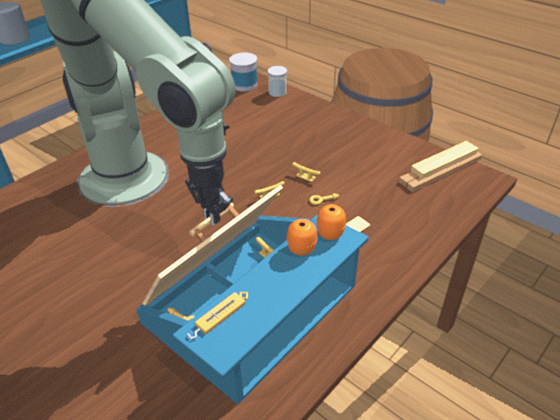

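The flap is up with its pull gripped (top edge around px (150,295)–(280,188)), and both bins and their kept fittings show.

Call:
carry_out:
  deltas: [-1,-0.9,0,-0.2,0,-1,-0.9,0,-0.2,0,-1,-1,0,-0.2,0,-1,-0.9,0,-0.1,0,-1,-1,0,-0.1,0,-1,-1,0,0,0,-1,-0.9,0,0,0,-1,-1,0,0.1,0,-1,-1,0,0.2,0,-1,-0.9,0,0.2,0,-1,-0.9,0,0.2,0,-1,-1,0,0.3,0,-1,-0.9,0,0.3,0]

```text
clock: 6.13
position: [0.4341, -0.1099, 0.2077]
tool_rot: [3.141, -0.002, 0.019]
force: [4.4, 6.3, -2.3]
grip_width: 0.0125
```

```bash
python3 - <<'E'
from h import *
show(); im=grab_frame('scene'); cv2.imwrite('pics/s3.png',im[:,:,::-1]);show()
im=grab_frame('wrist'); cv2.imwrite('pics/w3.png',im[:,:,::-1]);show()
E
```

```text
6.13 [ 0.4341 -0.1099  0.2077] [ 3.141e+00 -2.000e-03  1.900e-02] F [ 4.4  6.3 -2.3] 0.0125 q [ 0.54  0.31 -0.52  2.05  0.21  0.83 -0.07]
6.18 [ 0.4321 -0.11    0.2071] [ 3.141 -0.     0.019] F [-4.8  9.7  9.3] 0.0119 q [ 0.55  0.31 -0.52  2.06  0.2   0.83 -0.07]
6.23 [ 0.4327 -0.11    0.2074] [3.141 0.    0.019] F [-4.3  8.8 10.8] 0.0124 q [ 0.55  0.31 -0.52  2.06  0.21  0.83 -0.07]
```

View pics/s3.png

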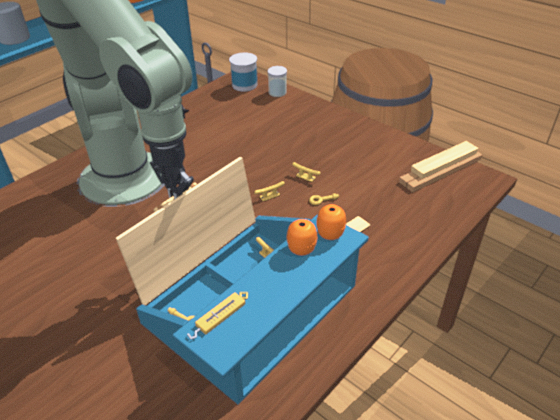

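View pics/w3.png

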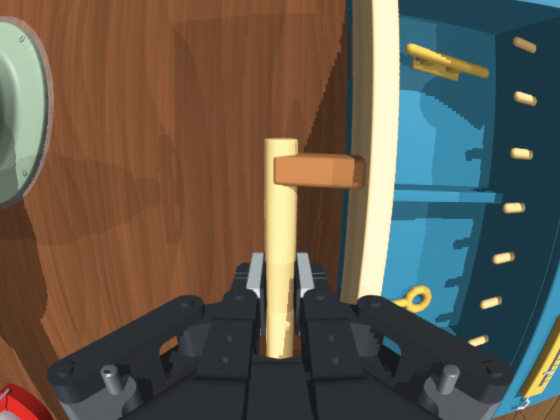

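Wrist view: the bins show with the cleat in the left bin at px (445,62) and the eye bolt in the right bin at (415,298). The flap is just past upright, about 1.28 rad, so I need slightly more before release.

Call:
carry_out:
  deltas: [-1,-0.9,0,0.4,0,-1,-0.8,0,0.5,0,-0.45,0,0,0,0,-0.45,0,0,0,0,-0.45,0,0,-2.5,0,-0.45,0,0,-3.5,0,-0.45,0,0,-3.5,0,-0.45,0,0,-1.5,0]

```text
clock: 6.9
position: [0.4177, -0.1109, 0.312]
tool_rot: [3.139, -0.004, 0.019]
force: [1.5, 0.3, 0.2]
grip_width: 0.0236
```

```bash
python3 - <<'E'
from h import *
show(); im=grab_frame('scene'); cv2.imwrite('pics/s4.png',im[:,:,::-1]);show()
E
```

```text
6.9 [ 0.4177 -0.1109  0.312 ] [ 3.139 -0.004  0.019] F [1.5 0.3 0.2] 0.0236 q [ 0.61  0.14 -0.55  1.95  0.09  1.07  0.05]
6.95 [ 0.4183 -0.1111  0.313 ] [ 3.139 -0.006  0.018] F [-0.2  0.   2.4] 0.0233 q [ 0.61  0.14 -0.55  1.95  0.09  1.07  0.05]
```

View pics/s4.png

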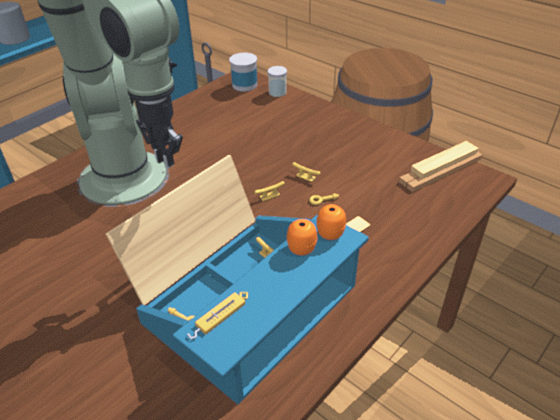

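```bash
python3 - <<'E'
from h import *
c=calibration('wrist');print(-c['R'].T@c['t'], c['R'])
plan((.45,.21,.30),-0.2,n=10)
E
```

```text
[ 0.41623808 -0.03847466  0.45428487] [[ 0.99981364  0.01819098  0.00646314]
 [ 0.01558171 -0.95806362  0.28613163]
 [ 0.01139711 -0.2859776  -0.95816852]]
n 10 end [0.4504 0.2096 0.3   ] 0.018
-0.2,0.4,-3.2,0.1,0,-0.2,0.4,-3.2,0.2,0,-0.2,0.3,-3.2,0.1,0,-0.2,0.4,-3.2,0.1,0,-0.2,0.4,-3.2,0.2,0,-0.2,0.4,-3.2,0.1,0,-0.2,0.3,-3.2,0.1,0,-0.2,0.4,-3.2,0.1,0,-0.2,0.4,-3.2,0.2,0,-0.2,0.4,-3.2,0.1,0
```

Call:
carry_out:
  deltas: [-0.2,0.4,-3.2,0.1,0,-0.2,0.4,-3.2,0.2,0,-0.2,0.3,-3.2,0.1,0,-0.2,0.4,-3.2,0.1,0,-0.2,0.4,-3.2,0.2,0,-0.2,0.4,-3.2,0.1,0,-0.2,0.3,-3.2,0.1,0,-0.2,0.4,-3.2,0.1,0,-0.2,0.4,-3.2,0.2,0,-0.2,0.4,-3.2,0.1,0,-0.2,0,0,0,0,-0.2,0,0,0,0]

```text
clock: 7.95
position: [0.4486, 0.2108, 0.2948]
tool_rot: [3.142, -0.0, 0.022]
force: [-0.3, -0.2, 0.9]
grip_width: 0.0338
```

```bash
cat >> h.py <<'E'
def axes(cam,name,z,fish=False,im=None):
    c=calibration(cam)
    if im is None: im=grab_frame(cam)
    for r in regions_of(cam,name)[:4]:
        ys,xs=np.nonzero(r['region']); pts=np.c_[xs,ys].astype(float)
        if len(pts)<10: continue
        w=np.array([onz(c,p,z,fish)[:2] for p in pts[::max(1,len(pts)//800)]])
        m=w.mean(0); ww,v=np.linalg.eigh(np.cov((w-m).T)); d=v[:,1]; pr=(w-m)@d
        mid=m+d*(pr.max()+pr.min())/2
        print(cam,name,'p%.2f'%r['p'],'px',np.round(r['xy']),len(xs),'mean',m.round(4),'mid',mid.round(4),'len %.3f'%np.ptp(pr),'ang %.1f'%(np.degrees(np.arctan2(d[1],d[0]))%180),'w %.4f'%np.ptp((w-m)@v[:,0]))
    for m in mark_of(cam,name)[:4]: print('  mark p%.2f'%m['p'],m['xy'],onz(c,m['xy'],0,fish).round(4))
    return im
E
python3 - <<'E'
from h import *
show()
im=axes('wrist','cleat_a',.03,True); cv2.imwrite('pics/w4.png',im[:,:,::-1])
axes('wrist','bolt_a',.007,True)
show()
im=grab_frame('top'); cv2.imwrite('pics/t4.png',im[:,:,::-1])
E
```

```text
7.95 [0.4486 0.2108 0.2948] [ 3.142 -0.     0.022] F [-0.3 -0.2  0.9] 0.0338 q [ 0.03  0.31 -0.74  1.82  0.24  1.09 -0.77]
wrist cleat_a p0.93 px [279.  46.] 1058 mean [0.4453 0.371 ] mid [0.4464 0.3712] len 0.099 ang 8.4 w 0.0240
wrist cleat_a p0.72 px [261. 156.] 1074 mean [0.4227 0.2317] mid [0.4222 0.2304] len 0.100 ang 69.0 w 0.0230
  mark p0.98 [281.4, 50.0] [0.4476 0.3754 0.    ]
  mark p0.72 [262.2, 154.8] [0.4249 0.2328 0.    ]
wrist bolt_a p0.66 px [359.  96.] 863 mean [0.5526 0.3167] mid [0.5579 0.3239] len 0.091 ang 53.9 w 0.0387
  mark p0.67 [360.6, 94.2] [0.5566 0.3173 0.    ]
  mark p0.17 [259.3, 152.0] [0.422 0.234 0.   ]
8.25 [0.4496 0.2085 0.2946] [ 3.141e+00 -1.000e-03  1.700e-02] F [-0.   0.2 -0.1] 0.0344 q [ 0.04  0.31 -0.74  1.83  0.24  1.09 -0.77]
```

View pics/w4.png

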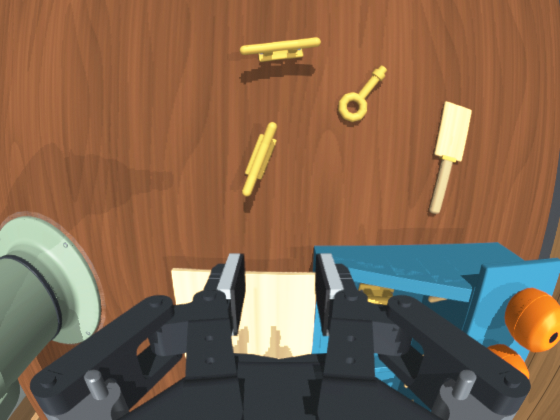

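View pics/t4.png

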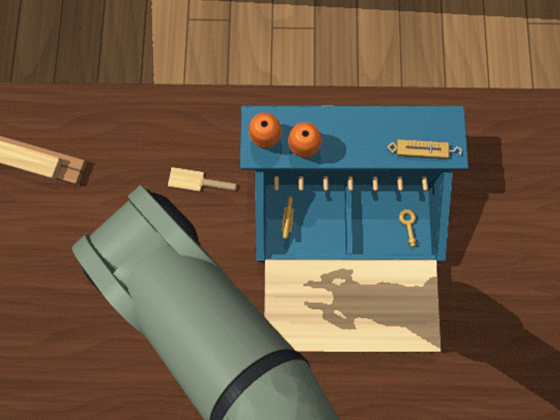

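Top view: the flap lies flat at rows 261–350. The kept cleat is in the left bin at (288,218) and the kept eye bolt in the right bin at (409,228). Wrist view shows the strays at (280,48), (261,158) and (360,95). Next I pick the nearer cleat.

```bash
python3 - <<'E'
from h import *
e=plan((.4235,.233,.09),-0.05,yaw=np.radians(-21),n=7)
plan((.4235,.233,.012),-0.05,n=4,start=e)
E
```

```text
n 7 end [0.4236 0.2328 0.0895] -0.367
-0.05,-0.4,-0.4,2.9,3,-0.05,-0.3,-0.3,2.9,3,-0.05,-0.5,-0.3,3,3,-0.05,-0.4,-0.3,2.9,4,-0.05,-0.4,-0.3,2.9,3,-0.05,-0.5,-0.2,2.9,3,-0.05,-0.4,-0.2,3,3
n 4 end [0.4236 0.2328 0.0115] -0.367
-0.05,0,0,1.9,0,-0.05,0,0,2,0,-0.05,0,0,1.9,0,-0.05,0,0,2,0
```

Call:
carry_out:
  deltas: [-0.05,-0.4,-0.4,2.9,3,-0.05,-0.3,-0.3,2.9,3,-0.05,-0.5,-0.3,3,3,-0.05,-0.4,-0.3,2.9,4,-0.05,-0.4,-0.3,2.9,3,-0.05,-0.5,-0.2,2.9,3,-0.05,-0.4,-0.2,3,3,-0.05,0,0,0,0]

```text
clock: 8.97
position: [0.421, 0.2327, 0.0855]
tool_rot: [3.137, 0.004, -0.367]
force: [-1.7, -0.2, -0.8]
grip_width: 0.0405
```

```bash
python3 - <<'E'
from h import *
show()
im=axes('wrist','cleat_a',.03,True); cv2.imwrite('pics/w5.png',im[:,:,::-1]); show()
E
```

```text
8.97 [0.421  0.2327 0.0855] [ 3.137  0.004 -0.367] F [-1.7 -0.2 -0.8] 0.0405 q [-0.24  0.57 -0.51  2.06  0.47  0.62 -1.44]
wrist cleat_a p0.71 px [280. 220.] 3869 mean [0.4237 0.2358] mid [0.4216 0.2301] len 0.102 ang 69.7 w 0.0214
wrist cleat_a p0.60 px [223.  25.] 3544 mean [0.4363 0.3671] mid [0.4333 0.3673] len 0.076 ang 176.3 w 0.0306
  mark p0.84 [239.3, 20.2] [0.4461 0.3761 0.    ]
  mark p0.64 [278.8, 217.7] [0.4202 0.233  0.    ]
9.12 [0.424  0.2337 0.0905] [-3.141 -0.    -0.364] F [-0.1  0.1  1.3] 0.0407 q [-0.23  0.56 -0.52  2.06  0.46  0.63 -1.43]
```

View pics/w5.png

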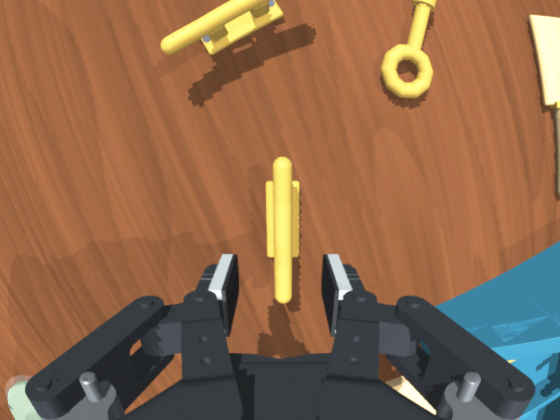

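The cleat is aligned between the fingers (px (283,230)).

Call:
carry_out:
  deltas: [-0.05,0,0.1,2.6,0,-0.05,0,0.1,2.5,0,-0.05,0,0,1.6,0,-0.05,0,0,0.8,0,-0.05,0,0,0.2,0,-1,0,0,0,0,-1,0,0,0,0,-1,0,0,0,0,-1,0,0,0,0]
  newtons: 50

```text
clock: 9.87
position: [0.4235, 0.2321, 0.0136]
tool_rot: [-3.14, -0.001, -0.366]
force: [-1.2, 0.2, 9.4]
grip_width: 0.0107
```

Call:
carry_out:
  deltas: [-1,0,0,-0.5,0,-1,0,0,-1.5,0,-1,0,0,-3,0,-1,0,0,-3.5,0,-1,0,0,-3.5,0]

```text
clock: 10.28
position: [0.4221, 0.2315, 0.1342]
tool_rot: [3.141, 0.001, -0.365]
force: [1.0, -0.2, -2.0]
grip_width: 0.0107
```

```bash
python3 - <<'E'
from h import *
show()
im=grab_frame('wrist'); cv2.imwrite('pics/w6.png',im[:,:,::-1]); show()
# bin measurement from top
c=calibration('top'); im=grab_frame('top'); cv2.imwrite('pics/t6.png',im[:,:,::-1])
axes('top','cleat_kept',.042,im=im); axes('top','bolt_kept',.019,im=im); show()
E
```

```text
10.28 [0.4221 0.2315 0.1342] [ 3.141e+00  1.000e-03 -3.650e-01] F [ 1.  -0.2 -2. ] 0.0107 q [-0.18  0.49 -0.57  2.04  0.4   0.72 -1.37]
10.33 [0.4242 0.2332 0.1401] [-3.137 -0.004 -0.365] F [6.5 4.  8.4] 0.0105 q [-0.18  0.48 -0.58  2.03  0.39  0.73 -1.37]
top cleat_kept p0.91 px [290. 218.] 274 mean [0.5968 0.0366] mid [0.6006 0.0362] len 0.091 ang 173.8 w 0.0218
  mark p0.82 [290.3, 220.6] [0.5996 0.0278 0.    ]
  mark p0.61 [406.9, 225.4] [ 0.592  -0.2506  0.    ]
10.58 [0.4224 0.2313 0.1318] [ 3.141e+00  1.000e-03 -3.660e-01] F [-0.6  0.3 -2.8] 0.0105 q [-0.18  0.5  -0.57  2.04  0.4   0.72 -1.37]
```

View pics/w6.png

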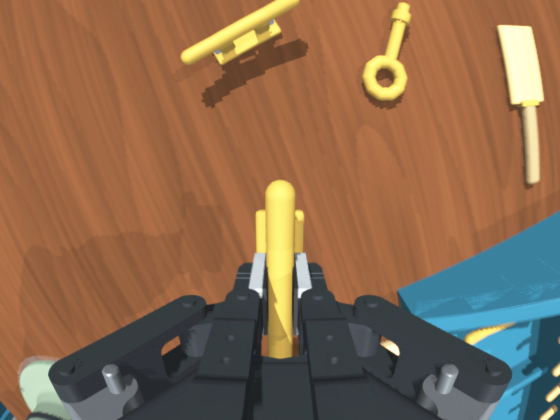

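View pics/t6.png

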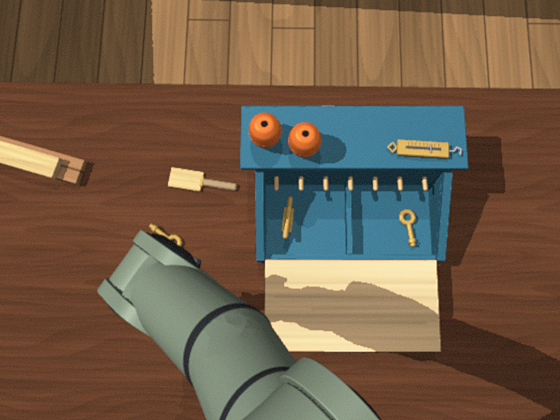

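```bash
python3 - <<'E'
from h import *
c=calibration('top')
print('divider',onz(c,(350,200),.045),onz(c,(348,250),.045),'cheekL inner',onz(c,(266,205),.09))
S=(.4224,.2313,.1318,-.366)
e=plan((.55,-.066,.19),-1,yaw=np.radians(-89),n=12,start=S)
e=plan((.591,-.066,.11),-1,yaw=np.radians(-89),n=4,start=e)
E
```

```text
divider [ 0.64204824 -0.11004095  0.045     ] [ 0.52510598 -0.10434142  0.045     ] cheekL inner [0.61772088 0.08317559 0.09      ]
n 12 end [ 0.5501 -0.0658  0.1898] -1.553
-1,1.9,1.9,-0.5,6,-1,2.1,1.8,-0.5,5,-1,2.2,1.5,-0.5,6,-1,2.3,1.3,-0.4,6,-1,2.5,1,-0.5,5,-1,2.6,0.9,-0.5,6,-1,2.6,0.5,-0.5,6,-1,2.7,0.3,-0.5,5,-1,2.7,0,-0.5,6,-1,2.7,-0.2,-0.4,6,-1,2.6,-0.5,-0.5,5,-1,2.6,-0.8,-0.5,6
n 4 end [ 0.5911 -0.0661  0.1098] -1.553
-1,0,-1,2,0,-1,0,-1,2,0,-1,0.1,-1.1,2,0,-1,0,-1,2,0
```

Call:
carry_out:
  deltas: [-1,1.9,1.9,-0.5,6,-1,2.1,1.8,-0.5,5,-1,2.2,1.5,-0.5,6,-1,2.3,1.3,-0.4,6,-1,2.5,1,-0.5,5,-1,2.6,0.9,-0.5,6,-1,2.6,0.5,-0.5,6,-1,2.7,0.3,-0.5,5,-1,2.7,0,-0.5,6,-1,2.7,-0.2,-0.4,6,-1,2.6,-0.5,-0.5,5,-1,2.6,-0.8,-0.5,6,-1,0,-1,2,0,-1,0,-1,2,0,-1,0.1,-1.1,2,0,-1,0,-1,2,0,-1,0,0,0,0]

```text
clock: 12.0
position: [0.5904, -0.065, 0.1053]
tool_rot: [3.135, 0.001, -1.551]
force: [-1.1, 1.0, -1.9]
grip_width: 0.0101
```

```bash
python3 - <<'E'
from h import *
show()
for n in ('wrist','top'):
    im=grab_frame(n); cv2.imwrite(f'pics/{n}7.png',im[:,:,::-1])
show()
E
```

```text
12.0 [ 0.5904 -0.065   0.1053] [ 3.135e+00  1.000e-03 -1.551e+00] F [-1.1  1.  -1.9] 0.0101 q [ 0.16  0.64 -0.22  1.77  0.19  0.76 -1.71]
12.1 [ 0.5905 -0.0652  0.1089] [ 3.138  0.    -1.552] F [-0.3 -0.1 -1.8] 0.01 q [ 0.16  0.63 -0.22  1.77  0.19  0.76 -1.71]
```

View pics/wrist7.png

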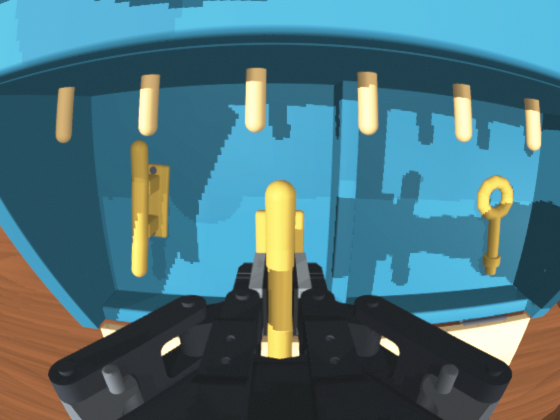

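View pics/top7.png

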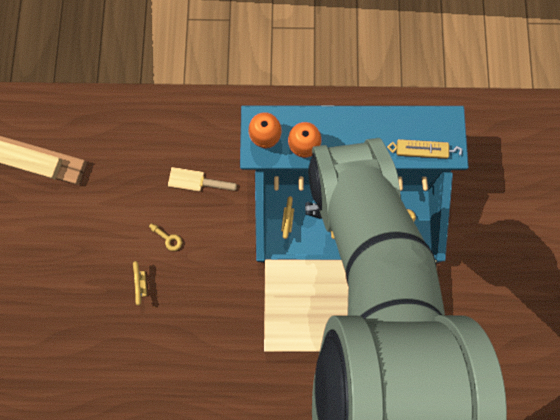

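The wrist view shows the cleat centred at (280,230), clear of the divider (340) and the kept cleat (145,210). Now I lower it.

Call:
carry_out:
  deltas: [-1,0,0,2.5,0,-1,0,0,2.5,0,-1,0,0,1.8,0,-1,0,0,0.9,0,-1,0,0,0.2,0,-1,0,0,0,0,-1,0,0,0,0]

```text
clock: 12.68
position: [0.5922, -0.0656, 0.0326]
tool_rot: [-3.14, -0.0, -1.552]
force: [0.2, -0.2, -1.3]
grip_width: 0.0101
```

Call:
carry_out:
  deltas: [-1,0,0,0.1,0,-1,0,0,0.1,0,-1,0,0,0,0]

```text
clock: 12.93
position: [0.5918, -0.0656, 0.0298]
tool_rot: [-3.141, -0.0, -1.552]
force: [-0.5, -0.3, -3.1]
grip_width: 0.0104
```

Call:
carry_out:
  deltas: [-1,0,0,0.2,0,-1,0,0,0.1,0,-1,0,0,0,0]

```text
clock: 13.18
position: [0.5914, -0.0655, 0.0261]
tool_rot: [3.141, 0.0, -1.552]
force: [0.6, 0.1, -2.4]
grip_width: 0.0105
```

Call:
carry_out:
  deltas: [-1,0,0,0.1,0,-1,0,0,0,0]

```text
clock: 13.35
position: [0.5915, -0.0654, 0.0257]
tool_rot: [3.141, 0.0, -1.552]
force: [-4.3, 1.1, 7.0]
grip_width: 0.0103
```

Floor contact (7 N). Open slightly, then lift.

Call:
carry_out:
  deltas: [-0.4,0,0,0,0,-0.4,0,0,0,0,-0.4,0,0,-0.5,0,-0.4,0,0,-2,0,-0.4,0,0,-3.5,0,-0.4,0,0,-4,0,-0.4,0,0,-4,0]

```text
clock: 13.93
position: [0.5911, -0.0654, 0.167]
tool_rot: [3.141, 0.0, -1.552]
force: [0.3, 0.2, -0.3]
grip_width: 0.0258
```

```bash
python3 - <<'E'
from h import *
show()
im=axes('wrist','cleat_a',.042,True); cv2.imwrite('pics/w8.png',im[:,:,::-1]); show()
e=plan((.45,.20,.27),-.05,yaw=np.radians(-30),n=13)
E
```

```text
13.93 [ 0.5911 -0.0654  0.167 ] [ 3.141  0.    -1.552] F [ 0.3  0.2 -0.3] 0.0258 q [ 0.18  0.56 -0.24  1.73  0.16  0.87 -1.68]
wrist cleat_a p0.88 px [277. 196.] 2088 mean [ 0.5932 -0.0644] mid [ 0.5891 -0.0644] len 0.101 ang 0.3 w 0.0215
wrist cleat_a p0.69 px [300. 317.] 8528 mean [ 0.4623 -0.1294] mid [ 0.4616 -0.1142] len 0.401 ang 92.6 w 0.1749
  mark p0.95 [277.5, 194.4] [ 0.5893 -0.0631  0.    ]
14.08 [ 0.5932 -0.0657  0.1688] [-3.136e+00 -1.000e-03 -1.553e+00] F [-0.4 -0.2 -1.5] 0.0258 q [ 0.18  0.55 -0.24  1.73  0.16  0.87 -1.69]
n 13 end [0.45   0.2004 0.2698] -0.523
-0.05,-2.1,1.1,-0.8,-5,-0.05,-2.1,0.8,-0.8,-4,-0.05,-2.2,0.8,-0.7,-5,-0.05,-2.3,0.5,-0.8,-4,-0.05,-2.3,0.4,-0.8,-5,-0.05,-2.3,0.2,-0.8,-4,-0.05,-2.3,0,-0.7,-5,-0.05,-2.3,-0.2,-0.8,-4,-0.05,-2.3,-0.4,-0.8,-5,-0.05,-2.3,-0.5,-0.8,-4,-0.05,-2.2,-0.7,-0.8,-5,-0.05,-2.1,-0.9,-0.7,-4,-0.05,-2.1,-1.1,-0.8,-5
```

View pics/w8.png

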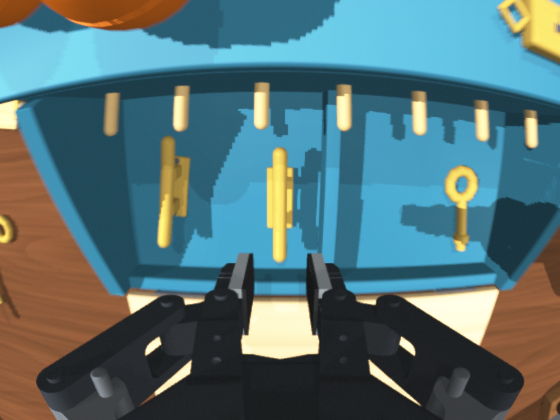

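Placed upright at px (279,195), between the divider and the kept cleat. On to the second cleat.

```bash
python3 - <<'E'
from h import *
S=(.5915,-.0655,.168,-1.552)
e=plan((.50,.17,.23),-.05,yaw=.1,n=14,start=S)
e=plan((.447,.372,.12),-.05,yaw=np.radians(99.5),n=14,start=e)
E
```

```text
n 14 end [0.5001 0.1702 0.23  ] 0.106
-0.05,-1.7,0.6,-0.4,-7,-0.05,-1.8,0.4,-0.5,-7,-0.05,-1.8,0.2,-0.4,-6,-0.05,-1.8,0,-0.5,-7,-0.05,-1.8,-0.2,-0.4,-7,-0.05,-1.7,-0.4,-0.5,-7,-0.05,-1.7,-0.6,-0.4,-6,-0.05,-1.6,-0.9,-0.4,-7,-0.05,-1.5,-1,-0.5,-7,-0.05,-1.4,-1.1,-0.4,-7,-0.05,-1.2,-1.4,-0.5,-6,-0.05,-1.1,-1.4,-0.4,-7,-0.05,-0.8,-1.6,-0.5,-7,-0.05,-0.7,-1.7,-0.4,-7
n 14 end [0.4472 0.3718 0.12  ] 1.729
-0.05,-0.2,-1.5,0.8,-7,-0.05,-0.1,-1.5,0.8,-6,-0.05,0.1,-1.4,0.8,-7,-0.05,0.3,-1.5,0.7,-7,-0.05,0.5,-1.4,0.8,-6,-0.05,0.6,-1.4,0.8,-7,-0.05,0.8,-1.2,0.8,-7,-0.05,0.9,-1.2,0.8,-6,-0.05,1.1,-1.1,0.8,-7,-0.05,1.1,-0.9,0.8,-7,-0.05,1.3,-0.8,0.7,-6,-0.05,1.3,-0.6,0.8,-7,-0.05,1.5,-0.5,0.8,-7,-0.05,1.4,-0.3,0.8,-6
```

Call:
carry_out:
  deltas: [-0.05,-1.7,0.6,-0.4,-7,-0.05,-1.8,0.4,-0.5,-7,-0.05,-1.8,0.2,-0.4,-6,-0.05,-1.8,0,-0.5,-7,-0.05,-1.8,-0.2,-0.4,-7,-0.05,-1.7,-0.4,-0.5,-7,-0.05,-1.7,-0.6,-0.4,-6,-0.05,-1.6,-0.9,-0.4,-7,-0.05,-1.5,-1,-0.5,-7,-0.05,-1.4,-1.1,-0.4,-7,-0.05,-1.2,-1.4,-0.5,-6,-0.05,-1.1,-1.4,-0.4,-7,-0.05,-0.8,-1.6,-0.5,-7,-0.05,-0.7,-1.7,-0.4,-7]

```text
clock: 15.25
position: [0.4997, 0.1708, 0.2271]
tool_rot: [3.141, 0.001, 0.112]
force: [-0.1, -0.7, 0.5]
grip_width: 0.0411
```

Call:
carry_out:
  deltas: [-0.05,-0.2,-1.5,0.8,-7,-0.05,-0.1,-1.5,0.8,-6,-0.05,0.1,-1.4,0.8,-7,-0.05,0.3,-1.5,0.7,-7,-0.05,0.5,-1.4,0.8,-6,-0.05,0.6,-1.4,0.8,-7,-0.05,0.8,-1.2,0.8,-7,-0.05,0.9,-1.2,0.8,-6,-0.05,1.1,-1.1,0.8,-7,-0.05,1.1,-0.9,0.8,-7,-0.05,1.3,-0.8,0.7,-6,-0.05,1.3,-0.6,0.8,-7,-0.05,1.5,-0.5,0.8,-7,-0.05,1.4,-0.3,0.8,-6,-0.05,0,0,0,0]

```text
clock: 16.5
position: [0.4454, 0.3738, 0.1154]
tool_rot: [-3.139, -0.001, 1.738]
force: [-1.0, 0.7, -0.1]
grip_width: 0.0405
```

```bash
python3 - <<'E'
from h import *
show()
im=axes('wrist','cleat_a',.03,True); cv2.imwrite('pics/w9.png',im[:,:,::-1]); show()
E
```

```text
16.5 [0.4454 0.3738 0.1154] [-3.139e+00 -1.000e-03  1.738e+00] F [-1.   0.7 -0.1] 0.0405 q [-0.15  0.8  -0.99  1.78  0.78  1.01  0.29]
wrist cleat_a p0.60 px [281. 210.] 3009 mean [0.4417 0.3741] mid [0.4469 0.3749] len 0.101 ang 8.2 w 0.0221
  mark p0.72 [281.7, 207.7] [0.4457 0.3757 0.    ]
16.65 [0.4473 0.3713 0.117 ] [-3.141  0.     1.727] F [-0.6 -1.1  0.2] 0.0404 q [-0.15  0.8  -0.98  1.78  0.78  1.01  0.28]
```

View pics/w9.png

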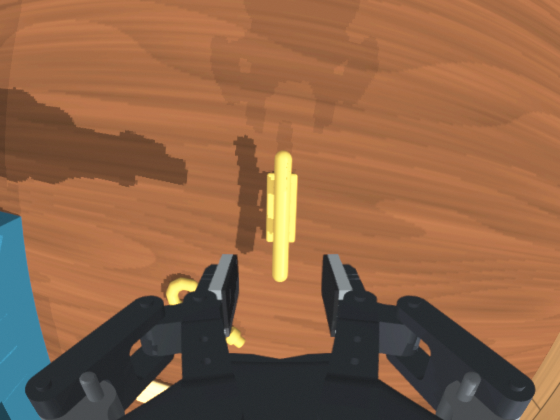

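Aligned: the cleat is at px (281,210) between the pads. I add a 3 mm sideways correction and descend.

Call:
carry_out:
  deltas: [-0.05,0.2,0,3.4,0,-0.05,0.1,0,3.1,0,-0.05,0,0,2.2,0,-0.05,0,0,1.1,0,-0.05,0,0,0.4,0,-0.05,0,0,0,0]

```text
clock: 17.15
position: [0.4471, 0.3745, 0.0154]
tool_rot: [-3.141, 0.0, 1.728]
force: [0.1, -0.1, -1.0]
grip_width: 0.0405
```

Call:
carry_out:
  deltas: [-1,0,0,0,0,-1,0,0,0,0,-1,0,0,0,0,-1,0,0,0,0]

```text
clock: 17.48
position: [0.4475, 0.3753, 0.0168]
tool_rot: [3.14, -0.001, 1.728]
force: [0.1, -0.9, 8.3]
grip_width: 0.0102
```

Call:
carry_out:
  deltas: [-1,0,0,-0.5,0,-1,0,0,-1.5,0,-1,0,0,-3,0,-1,0,0,-3.5,0,-1,0,0,-3.5,0,-1,0,0,0,0]

```text
clock: 17.98
position: [0.448, 0.3771, 0.1426]
tool_rot: [3.135, -0.004, 1.729]
force: [0.9, 1.1, -2.5]
grip_width: 0.0106
```

```bash
python3 - <<'E'
from h import *
show()
im=grab_frame('wrist'); cv2.imwrite('pics/w10.png',im[:,:,::-1]); 
e=plan((.55,-.016,.20),-1,yaw=np.radians(91),n=12)
e=plan((.590,-.016,.11),-1,yaw=np.radians(91),n=4,start=e)
E
```

```text
17.98 [0.448  0.3771 0.1426] [ 3.135 -0.004  1.729] F [ 0.9  1.1 -2.5] 0.0106 q [-0.14  0.77 -1.01  1.76  0.75  1.04  0.3 ]
n 12 end [ 0.5502 -0.0165  0.1997] 1.589
-1,-3.4,0.3,-0.5,1,-1,-3.3,0.4,-0.5,0,-1,-3.4,0.4,-0.5,1,-1,-3.3,0.4,-0.5,1,-1,-3.4,0.5,-0.5,0,-1,-3.3,0.5,-0.5,1,-1,-3.3,0.6,-0.5,1,-1,-3.3,0.6,-0.5,0,-1,-3.4,0.6,-0.5,1,-1,-3.3,0.7,-0.5,1,-1,-3.3,0.7,-0.5,0,-1,-3.3,0.8,-0.5,1
n 4 end [ 0.5902 -0.0157  0.1097] 1.589
-1,0,1,2.2,0,-1,0,1,2.3,0,-1,0,1,2.2,0,-1,0,1,2.3,0
```

View pics/w10.png

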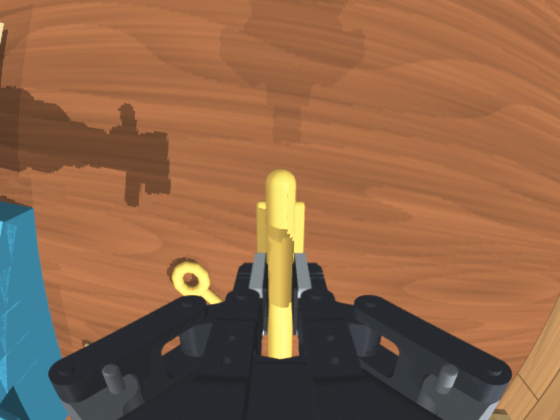

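Call:
carry_out:
  deltas: [-1,-3.4,0.3,-0.5,1,-1,-3.3,0.4,-0.5,0,-1,-3.4,0.4,-0.5,1,-1,-3.3,0.4,-0.5,1,-1,-3.4,0.5,-0.5,0,-1,-3.3,0.5,-0.5,1,-1,-3.3,0.6,-0.5,1,-1,-3.3,0.6,-0.5,0,-1,-3.4,0.6,-0.5,1,-1,-3.3,0.7,-0.5,1,-1,-3.3,0.7,-0.5,0,-1,-3.3,0.8,-0.5,1,-1,0,1,2.2,0,-1,0,1,2.3,0,-1,0,1,2.2,0,-1,0,1,2.3,0,-1,0,0,0,0,-1,0,0,0,0]

```text
clock: 19.53
position: [0.5885, -0.0165, 0.1048]
tool_rot: [-3.139, -0.001, 1.59]
force: [-0.5, 0.2, -2.3]
grip_width: 0.0102
```

```bash
python3 - <<'E'
from h import *
show()
im=grab_frame('wrist'); cv2.imwrite('pics/w11.png',im[:,:,::-1]); 
im=grab_frame('top'); cv2.imwrite('pics/t11.png',im[:,:,::-1]); 
show()
E
```

```text
19.53 [ 0.5885 -0.0165  0.1048] [-3.139e+00 -1.000e-03  1.590e+00] F [-0.5  0.2 -2.3] 0.0102 q [ 0.55  0.81 -0.95  1.77  0.78  1.    0.87]
19.63 [ 0.5891 -0.0166  0.1065] [ 3.141 -0.     1.59 ] F [-1.2  0.3 -1.8] 0.0102 q [ 0.55  0.81 -0.96  1.77  0.78  1.    0.87]
```

View pics/w11.png

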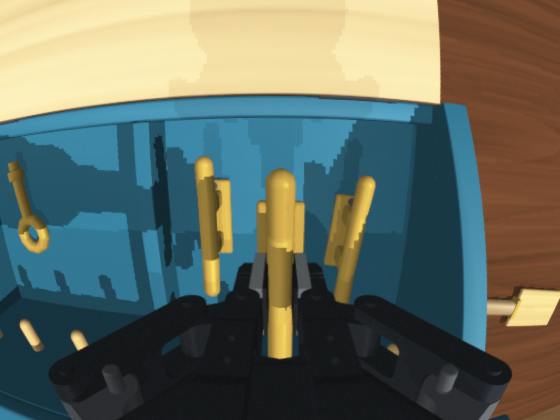

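View pics/t11.png

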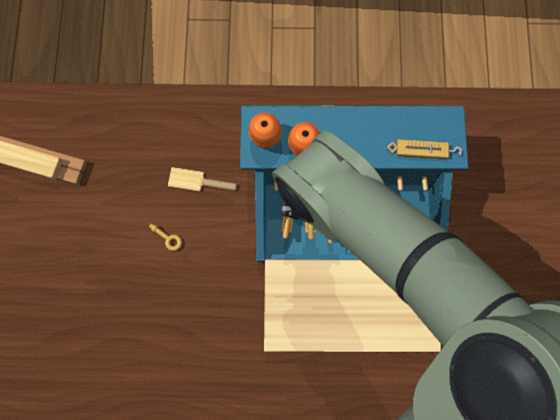

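```bash
python3 - <<'E'
from h import *
im=grab_frame('scene'); cv2.imwrite('pics/s11.png',cv2.resize(im[100:400,100:400,::-1],None,fx=2,fy=2,interpolation=cv2.INTER_CUBIC)); 
c=calibration('top')
for z in (.22,.27,.32,.37): print(z,onz(c,(322,133),z),onz(c,(276,172),z),onz(c,(378,165),z))
E
```

```text
0.22 [ 0.74200471 -0.03318474  0.22      ] [0.6581665  0.05925145 0.22      ] [ 0.67573396 -0.14609294  0.22      ]
0.27 [ 0.72400217 -0.02985986  0.27      ] [0.64421376 0.0581112  0.27      ] [ 0.66093263 -0.13731403  0.27      ]
0.32 [ 0.70599964 -0.02653498  0.32      ] [0.63026103 0.05697096 0.32      ] [ 0.6461313  -0.12853512  0.32      ]
0.37 [ 0.6879971 -0.0232101  0.37     ] [0.61630829 0.05583072 0.37      ] [ 0.63132997 -0.11975621  0.37      ]
```

View pics/s11.png

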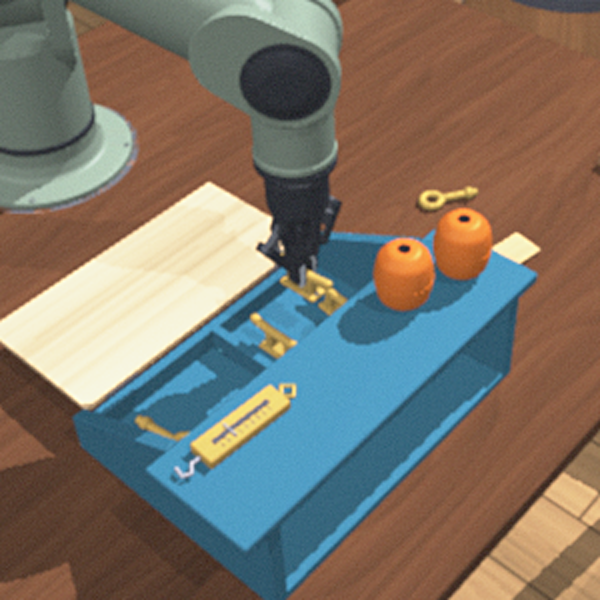

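The slot is clear on both sides: the placed cleat is at px (208,225) and the kept one at (355,235). Wrist housing is well above the buoys. Now lowering.

Call:
carry_out:
  deltas: [-1,0,0,2.5,0,-1,0,0,2.5,0,-1,0,0,1.7,0,-1,0,0,0.8,0,-1,0,0,0.2,0,-1,0,0,0,0,-1,0,0,0,0]

```text
clock: 20.27
position: [0.5897, -0.0168, 0.0292]
tool_rot: [3.141, -0.0, 1.589]
force: [-0.2, -0.3, -1.8]
grip_width: 0.0102
```

Call:
carry_out:
  deltas: [-1,0,0,0.1,0,-1,0,0,0.1,0,-1,0,0,0,0]

```text
clock: 20.52
position: [0.5899, -0.0168, 0.0281]
tool_rot: [3.14, 0.001, 1.589]
force: [-7.7, -1.5, 22.8]
grip_width: 0.0103
```

Call:
carry_out:
  deltas: [-1,0,0,-0.1,0,-0.45,0,0,0,0,-0.45,0,0,0,0,-0.45,0,0,-0.5,0,-0.45,0,0,-2,0,-0.45,0,0,-3.5,0,-0.45,0,0,-4,0,-0.45,0,0,-4,0,-0.45,0,0,0,0]

```text
clock: 21.27
position: [0.5918, -0.0157, 0.1745]
tool_rot: [3.134, -0.0, 1.59]
force: [1.4, 0.6, -0.0]
grip_width: 0.0235
```

```bash
python3 - <<'E'
from h import *
show()
im=axes('wrist','cleat_a',.042,True); cv2.imwrite('pics/w12.png',im[:,:,::-1]); show()
e=plan((.545,.24,.22),-0.3,yaw=.3,n=14)
e=plan((.556,.322,.10),-0.3,yaw=np.radians(-36),n=9,start=e)
E
```

```text
21.27 [ 0.5918 -0.0157  0.1745] [ 3.134 -0.     1.59 ] F [ 1.4  0.6 -0. ] 0.0235 q [ 0.59  0.73 -1.02  1.72  0.7   1.09  0.93]
wrist cleat_a p0.73 px [225. 188.] 2074 mean [ 0.5864 -0.0623] mid [ 0.5911 -0.0623] len 0.101 ang 180.0 w 0.0225
  mark p0.82 [227.7, 185.0] [ 0.5883 -0.0677  0.    ]
  mark p0.77 [279.9, 184.9] [ 0.5874 -0.0155  0.    ]
21.42 [ 0.5893 -0.0172  0.1677] [3.141e+00 1.000e-03 1.589e+00] F [-0.5  0.  -0.6] 0.0234 q [ 0.59  0.74 -1.01  1.72  0.7   1.09  0.93]
n 14 end [0.545  0.24   0.2197] 0.297
-0.3,1.8,-0.3,-0.4,5,-0.3,1.9,-0.4,-0.3,6,-0.3,1.7,-0.7,-0.4,5,-0.3,1.7,-0.7,-0.4,5,-0.3,1.6,-1,-0.4,5,-0.3,1.6,-1,-0.3,6,-0.3,1.4,-1.2,-0.4,5,-0.3,1.3,-1.4,-0.4,5,-0.3,1.1,-1.4,-0.4,5,-0.3,1.1,-1.6,-0.3,6,-0.3,0.9,-1.6,-0.4,5,-0.3,0.7,-1.7,-0.4,5,-0.3,0.6,-1.8,-0.4,6,-0.3,0.4,-1.8,-0.3,5
n 9 end [0.5558 0.3224 0.0997] -0.628
-0.3,0.4,-0.8,1.3,6,-0.3,0.3,-0.9,1.4,6,-0.3,0.2,-0.9,1.3,6,-0.3,0.1,-0.9,1.3,6,-0.3,0,-0.9,1.3,5,-0.3,-0.1,-0.9,1.4,6,-0.3,-0.1,-0.9,1.3,6,-0.3,-0.3,-0.9,1.3,6,-0.3,-0.4,-0.9,1.4,6
```

View pics/w12.png

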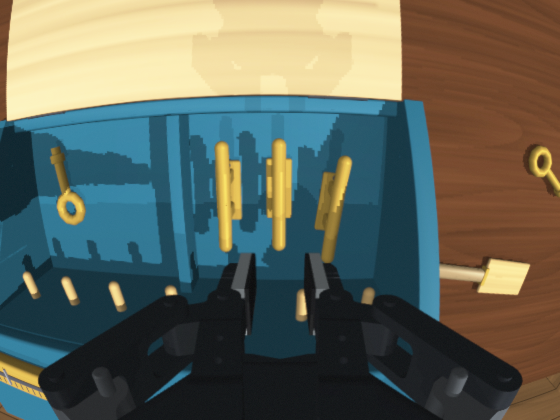

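Three cleats now stand in the left bin at px (225,195), (279,195) and (338,205). On to the eye bolt.

Call:
carry_out:
  deltas: [-0.3,1.8,-0.3,-0.4,5,-0.3,1.9,-0.4,-0.3,6,-0.3,1.7,-0.7,-0.4,5,-0.3,1.7,-0.7,-0.4,5,-0.3,1.6,-1,-0.4,5,-0.3,1.6,-1,-0.3,6,-0.3,1.4,-1.2,-0.4,5,-0.3,1.3,-1.4,-0.4,5,-0.3,1.1,-1.4,-0.4,5,-0.3,1.1,-1.6,-0.3,6,-0.3,0.9,-1.6,-0.4,5,-0.3,0.7,-1.7,-0.4,5,-0.3,0.6,-1.8,-0.4,6,-0.3,0.4,-1.8,-0.3,5]

```text
clock: 22.58
position: [0.5442, 0.241, 0.2184]
tool_rot: [3.142, 0.002, 0.293]
force: [0.6, 1.1, -0.2]
grip_width: 0.0298
```

Call:
carry_out:
  deltas: [-0.3,0.4,-0.9,1.3,6,-0.3,0.3,-1,1.4,6,-0.3,0.2,-1,1.3,6,-0.3,0.1,-1,1.3,6,-0.3,0,-1,1.3,5,-0.3,-0.1,-1,1.4,6,-0.3,-0.1,-1,1.3,6,-0.3,-0.3,-1,1.3,6,-0.3,-0.4,-1,1.4,6,-0.3,0,0,0,0,-0.3,0,0,0,0]

```text
clock: 23.5
position: [0.5555, 0.3313, 0.0979]
tool_rot: [3.139, 0.001, -0.623]
force: [-0.1, -0.5, -0.0]
grip_width: 0.03
```

```bash
python3 - <<'E'
from h import *
show()
im=axes('wrist','bolt_a',.007,True); cv2.imwrite('pics/w13.png',im[:,:,::-1]); show()
E
```

```text
23.5 [0.5555 0.3313 0.0979] [ 3.139e+00  1.000e-03 -6.230e-01] F [-0.1 -0.5 -0. ] 0.03 q [-0.34  0.75 -0.45  1.62  0.4   0.87 -1.57]
wrist bolt_a p0.71 px [289. 237.] 2553 mean [0.555  0.3194] mid [0.5581 0.3237] len 0.089 ang 54.4 w 0.0358
  mark p0.85 [287.4, 228.7] [0.5529 0.3174 0.    ]
23.65 [0.5569 0.3306 0.0998] [-3.142 -0.    -0.625] F [ 0.2 -0.   0.2] 0.03 q [-0.34  0.74 -0.45  1.62  0.4   0.87 -1.57]
```

View pics/w13.png

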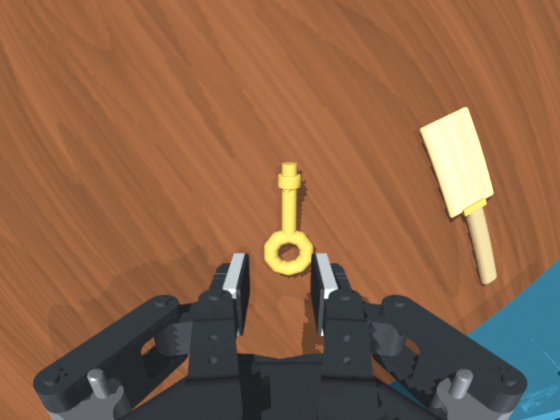

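The bolt shank is at px (290,200), nut end up and eye at (288,252). I shift 5 mm in tool x, 2 mm along, and descend.

Call:
carry_out:
  deltas: [-0.3,0.3,-0.1,3.2,0,-0.3,0.2,-0.1,2.8,0,-0.3,0,0,2,0,-0.3,0,0,1,0,-0.3,0,0,0.4,0,-0.3,0,0,0,0,-0.3,0,0,0,0]

```text
clock: 24.23
position: [0.5624, 0.3303, 0.0066]
tool_rot: [-3.14, -0.0, -0.627]
force: [1.0, -0.2, 0.2]
grip_width: 0.0299
```

```bash
python3 - <<'E'
from h import *
show()
im=grab_frame('wrist'); cv2.imwrite('pics/w14.png',im[:,:,::-1]); show()
E
```

```text
24.23 [0.5624 0.3303 0.0066] [-3.14  -0.    -0.627] F [ 1.  -0.2  0.2] 0.0299 q [-0.37  0.87 -0.4   1.64  0.47  0.73 -1.62]
24.28 [0.5626 0.3304 0.0068] [-3.14e+00 -1.00e-03 -6.27e-01] F [ 0.8  0.4 -0.7] 0.0296 q [-0.37  0.87 -0.4   1.64  0.47  0.73 -1.62]
```

View pics/w14.png

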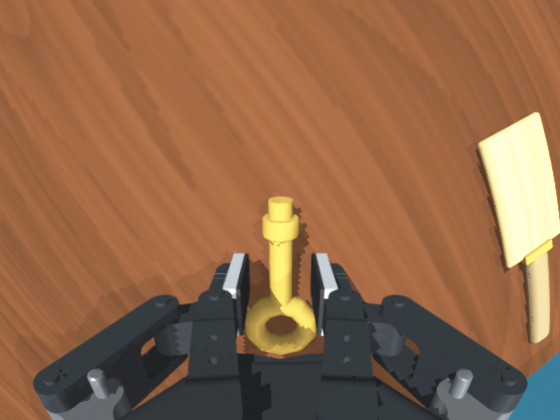

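Call:
carry_out:
  deltas: [-0.3,0,0,0.2,0,-0.3,0,0,0.1,0,-1,0,0,0,0,-1,0,0,0,0,-1,0,0,0,0,-1,0,0,0,0]

```text
clock: 24.78
position: [0.5621, 0.33, 0.0026]
tool_rot: [-3.141, -0.0, -0.627]
force: [-0.1, -2.3, 5.4]
grip_width: 0.0086
```

Call:
carry_out:
  deltas: [-1,0,0,-0.5,0,-1,0,0,-1.5,0,-1,0,0,-3,0,-1,0,0,-3.5,0,-1,0,0,-3.5,0,-1,0,0,0,0]

```text
clock: 25.28
position: [0.5641, 0.332, 0.1301]
tool_rot: [-3.133, -0.003, -0.627]
force: [0.3, -0.6, -1.0]
grip_width: 0.0088
```

```bash
python3 - <<'E'
from h import *
show()
im=grab_frame('wrist'); cv2.imwrite('pics/w15.png',im[:,:,::-1]); 
axes('wrist','bolt_kept',.019,True)
im=axes('top','bolt_kept',.019); cv2.imwrite('pics/t15.png',im[:,:,::-1]); show()
E
```

```text
25.28 [0.5641 0.332  0.1301] [-3.133e+00 -3.000e-03 -6.270e-01] F [ 0.3 -0.6 -1. ] 0.0088 q [-0.32  0.71 -0.47  1.59  0.38  0.92 -1.55]
wrist bolt_kept p0.53 px [492. 414.] 55 mean [ 0.6352 -0.1208] mid [ 0.6352 -0.1203] len 0.023 ang 87.2 w 0.0166
top bolt_kept p0.61 px [410. 221.] 242 mean [ 0.5951 -0.2489] mid [ 0.5864 -0.2503] len 0.085 ang 9.4 w 0.0359
  mark p0.60 [410.1, 229.8] [ 0.5815 -0.2579  0.    ]
25.63 [0.5613 0.3297 0.1212] [ 3.14e+00  1.00e-03 -6.27e-01] F [ 0.2  0.2 -1.8] 0.0087 q [-0.32  0.72 -0.47  1.6   0.38  0.91 -1.55]
```

View pics/w15.png

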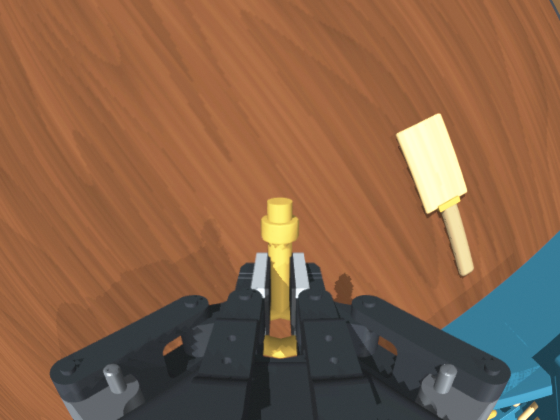

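View pics/t15.png

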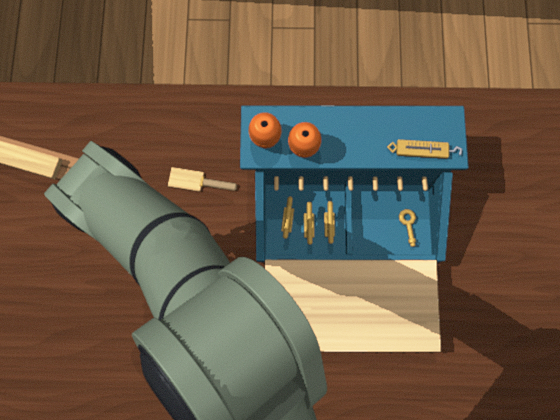

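```bash
python3 - <<'E'
from h import *
S=(.5615,.3298,.1225,-.627)
e=plan((.545,-.168,.20),-1,yaw=np.radians(91),n=19,start=S)
e=plan((.589,-.168,.10),-1,yaw=np.radians(91),n=4,start=e)
E
```

```text
n 19 end [ 0.5454 -0.1684  0.1995] 1.59
-1,1.5,2.2,-0.4,-7,-1,1.2,2.3,-0.4,-6,-1,0.9,2.4,-0.4,-7,-1,0.6,2.6,-0.4,-7,-1,0.4,2.6,-0.4,-6,-1,0,2.6,-0.4,-7,-1,-0.3,2.6,-0.5,-7,-1,-0.6,2.6,-0.4,-6,-1,-0.8,2.5,-0.4,-7,-1,-1.2,2.3,-0.4,-7,-1,-1.4,2.2,-0.4,-6,-1,-1.6,2.1,-0.4,-7,-1,-1.9,1.8,-0.4,-7,-1,-2.1,1.6,-0.4,-7,-1,-2.3,1.3,-0.4,-6,-1,-2.4,1,-0.4,-7,-1,-2.5,0.8,-0.4,-7,-1,-2.6,0.5,-0.4,-6,-1,-2.6,0.2,-0.4,-7
n 4 end [ 0.5894 -0.1676  0.0995] 1.59
-1,0,1.1,2.5,0,-1,0,1.1,2.5,0,-1,0,1.1,2.5,0,-1,0,1.1,2.5,0
```

Call:
carry_out:
  deltas: [-1,1.5,2.2,-0.4,-7,-1,1.2,2.3,-0.4,-6,-1,0.9,2.4,-0.4,-7,-1,0.6,2.6,-0.4,-7,-1,0.4,2.6,-0.4,-6,-1,0,2.6,-0.4,-7,-1,-0.3,2.6,-0.5,-7,-1,-0.6,2.6,-0.4,-6,-1,-0.8,2.5,-0.4,-7,-1,-1.2,2.3,-0.4,-7,-1,-1.4,2.2,-0.4,-6,-1,-1.6,2.1,-0.4,-7,-1,-1.9,1.8,-0.4,-7,-1,-2.1,1.6,-0.4,-7,-1,-2.3,1.3,-0.4,-6,-1,-2.4,1,-0.4,-7,-1,-2.5,0.8,-0.4,-7,-1,-2.6,0.5,-0.4,-6,-1,-2.6,0.2,-0.4,-7,-1,0,0,0,0]

```text
clock: 27.3
position: [0.5449, -0.1738, 0.1984]
tool_rot: [-3.14, 0.001, 1.593]
force: [0.6, -1.2, -2.5]
grip_width: 0.0083
```

Call:
carry_out:
  deltas: [-1,0,1.1,2.5,0,-1,0,1.1,2.5,0,-1,0,1.1,2.5,0,-1,0,1.1,2.5,0,-1,0,0,0,0,-1,0,0,0,0]

```text
clock: 27.8
position: [0.589, -0.1664, 0.098]
tool_rot: [-3.139, -0.002, 1.59]
force: [-0.1, 0.1, -1.2]
grip_width: 0.0086
```

```bash
python3 - <<'E'
from h import *
show()
for n in ('wrist','scene'):
    im=grab_frame(n); cv2.imwrite(f'pics/{n}16.png',im[:,:,::-1])
show()
E
```

```text
27.8 [ 0.589  -0.1664  0.098 ] [-3.139e+00 -2.000e-03  1.590e+00] F [-0.1  0.1 -1.2] 0.0086 q [ 0.78  0.85 -0.95  1.7   0.8   1.02  1.13]
27.9 [ 0.5896 -0.167   0.1001] [ 3.141 -0.     1.589] F [-0.   0.5 -1.4] 0.0091 q [ 0.78  0.85 -0.95  1.7   0.8   1.02  1.13]
```

View pics/wrist16.png

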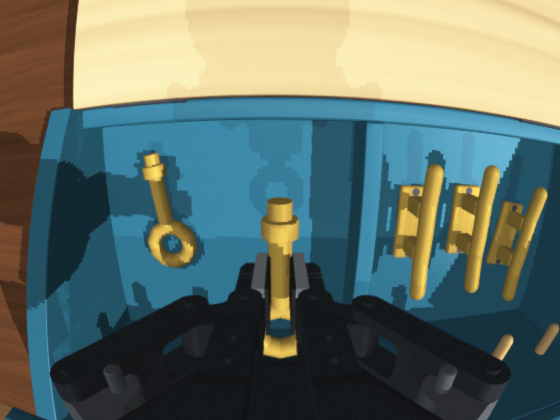

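View pics/scene16.png

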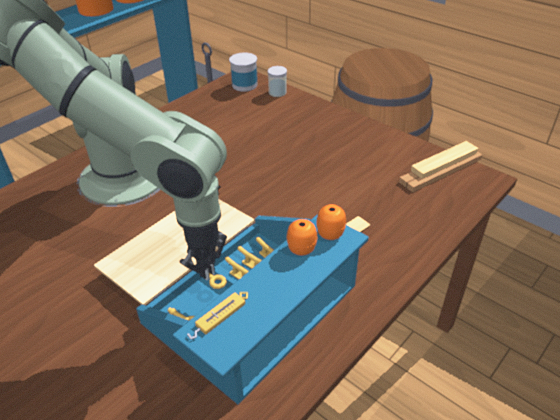

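The bolt is level over the right bin, midway between the kept bolt (170,220) and the divider (365). Lowering.

Call:
carry_out:
  deltas: [-1,0,0,2.5,0,-1,0,0,2.4,0,-1,0,0,1.7,0,-1,0,0,0.8,0,-1,0,0,0.3,0,-1,0,0,0,0,-1,0,0,0,0]

```text
clock: 28.48
position: [0.5902, -0.1673, 0.0234]
tool_rot: [3.14, 0.0, 1.589]
force: [-0.8, 0.0, -1.7]
grip_width: 0.0087
```

Call:
carry_out:
  deltas: [-1,0,0,0.2,0,-1,0,0,0.1,0,-1,0,0,0,0]

```text
clock: 28.73
position: [0.5898, -0.1675, 0.0196]
tool_rot: [3.141, 0.0, 1.589]
force: [0.6, 0.2, -1.2]
grip_width: 0.0087
```

Call:
carry_out:
  deltas: [-1,0,0,0.2,0,-1,0,0,0.1,0,-1,0,0,0,0]

```text
clock: 28.98
position: [0.5895, -0.1674, 0.0161]
tool_rot: [-3.141, -0.0, 1.589]
force: [-0.0, 0.1, -1.5]
grip_width: 0.0085
```

Call:
carry_out:
  deltas: [-1,0,0,0.1,0,-1,0,0,0,0]

```text
clock: 29.15
position: [0.5895, -0.1673, 0.0151]
tool_rot: [-3.141, -0.0, 1.589]
force: [-0.2, 0.5, -2.3]
grip_width: 0.0089
```

Call:
carry_out:
  deltas: [-1,0,0,0.1,0,-1,0,0,0,0]

```text
clock: 29.32
position: [0.5896, -0.1673, 0.0146]
tool_rot: [3.142, 0.0, 1.589]
force: [-3.8, -0.1, 6.1]
grip_width: 0.0085
```

Contact (6 N). Release gently and lift.

Call:
carry_out:
  deltas: [-0.7,0,0,0,0,-0.5,0,0,0,0,-0.4,0,0,0,0,-0.4,0,0,-0.5,0,-0.4,0,0,-2,0,-0.4,0,0,-3.5,0,-0.4,0,0,-4,0,-0.4,0,0,-4,0,-0.4,0,0,-2,0,-0.4,0,0,0,0]

```text
clock: 30.15
position: [0.5914, -0.1672, 0.1794]
tool_rot: [3.136, 0.002, 1.589]
force: [0.0, 0.3, 0.3]
grip_width: 0.0257
```

```bash
python3 - <<'E'
from h import *
show()
im=grab_frame('wrist'); cv2.imwrite('pics/w17.png',im[:,:,::-1])
show()
plan((.40,-.42,.30),-.4,n=10)
E
```

```text
30.15 [ 0.5914 -0.1672  0.1794] [3.136e+00 2.000e-03 1.589e+00] F [0.  0.3 0.3] 0.0257 q [ 0.82  0.76 -1.02  1.65  0.71  1.14  1.2 ]
30.2 [ 0.5905 -0.1675  0.1769] [3.138e+00 1.000e-03 1.589e+00] F [-0.2  0.5 -0.6] 0.0259 q [ 0.82  0.76 -1.02  1.65  0.71  1.13  1.2 ]
n 10 end [ 0.4001 -0.42    0.2999] 1.589
-0.4,-2.5,-2,-1.2,0,-0.4,-2.5,-1.9,-1.3,0,-0.4,-2.5,-2,-1.2,0,-0.4,-2.5,-1.9,-1.2,0,-0.4,-2.4,-2,-1.3,0,-0.4,-2.5,-1.9,-1.2,0,-0.4,-2.5,-2,-1.2,0,-0.4,-2.5,-1.9,-1.2,0,-0.4,-2.5,-2,-1.3,0,-0.4,-2.5,-1.9,-1.2,0
```

View pics/w17.png

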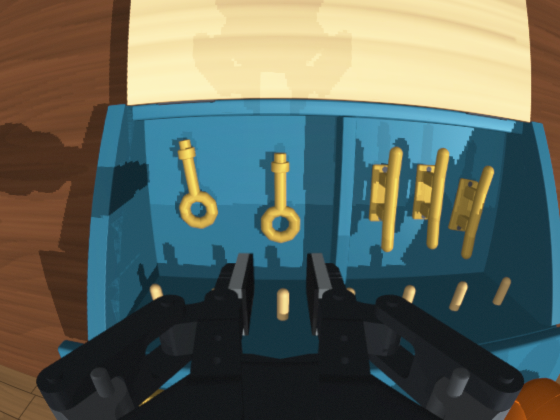

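The two bolts lie in the right bin (190,185; 280,200) and the three cleats in the left. I retreat for a final check.

Call:
carry_out:
  deltas: [-0.4,-2.5,-2,-1.2,0,-0.4,-2.5,-1.9,-1.3,0,-0.4,-2.5,-2,-1.2,0,-0.4,-2.5,-1.9,-1.2,0,-0.4,-2.4,-2,-1.3,0,-0.4,-2.5,-1.9,-1.2,0,-0.4,-2.5,-2,-1.2,0,-0.4,-2.5,-1.9,-1.2,0,-0.4,-2.5,-2,-1.3,0,-0.4,-2.5,-1.9,-1.2,0,-0.4,0,0,0,0,-0.4,0,0,0,0]

```text
clock: 31.2
position: [0.3979, -0.4213, 0.2967]
tool_rot: [-3.141, -0.0, 1.586]
force: [0.4, 0.7, -0.1]
grip_width: 0.0255
```

```bash
python3 - <<'E'
from h import *
show()
c=calibration('top')
im=grab_frame('top'); cv2.imwrite('pics/t18.png',im[:,:,::-1])
for n,z in (('fish_scale',.155),('buoy_1',.155),('net_gauge',0)):
    for m in mark_of('top',n)[:3]: print(n,round(m['p'],2),m['xy'],onz(c,m['xy'],z))
im=grab_frame('scene'); cv2.imwrite('pics/s18.png',im[:,:,::-1]); show()
E
```

```text
31.2 [ 0.3979 -0.4213  0.2967] [-3.141 -0.     1.586] F [ 0.4  0.7 -0.1] 0.0255 q [ 1.45  0.61 -1.14  1.61  0.57  1.3   1.81]
fish_scale 0.78 [419.4, 150.4] [ 0.72893268 -0.24729449  0.155     ]
fish_scale 0.29 [389.6, 222.6] [ 0.56994385 -0.17923908  0.155     ]
buoy_1 0.79 [269.6, 137.2] [0.75422938 0.07603245 0.155     ]
buoy_1 0.73 [302.4, 149.9] [0.72647587 0.00471035 0.155     ]
net_gauge 0.88 [203.1, 181.2] [0.69384452 0.24110094 0.        ]
31.45 [ 0.3999 -0.4189  0.2969] [-3.141e+00 -1.000e-03  1.591e+00] F [ 0.5 -0.5 -0.5] 0.0256 q [ 1.45  0.61 -1.14  1.61  0.57  1.3   1.81]
```

View pics/t18.png

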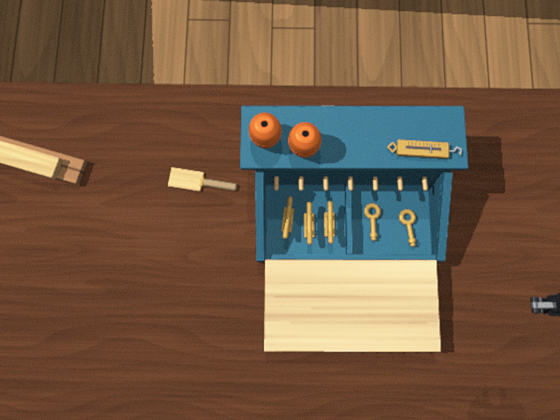

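View pics/s18.png

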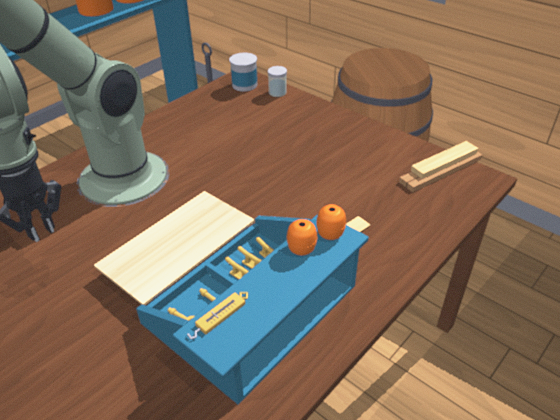

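Everything is in place: flap level (rows 261–350), three cleats at (288–330,220), two bolts at (373,220) and (409,226), and the buoys, scale and gauge at their original pixels.

```bash
python3 -c "
from workcell import job
print(job.job_done())"
```

```text
the job is handed in; nothing more can be done
None
```

The job is handed in at about 31.5 s of the 72 s allowed. The flap is all the way down, and all three stray fittings are in their bins.

- **Flap:** I gripped its pull, swung it just past upright and let it sink down by itself. It was still lying level in the last pictures.
- **Fittings:** The two cleats stand in the left bin beside the stored cleat. The eye bolt lies in the right bin beside the stored one. Each was lowered until it touched the floor and only then released.
- **Forces:** The highest wrist force I read was about 23 N, when the second cleat touched the floor. Readings come only at the end of each move, so a brief higher peak could have gone unseen.
- **Last checks:** The final top and scene views show three cleats in the left bin, two eye bolts in the right bin and the arm clear of everything. The fish scale, both buoys and the net gauge show in the same places as at the start. The networks' positions for them differ by up to 7 mm from the start, but nothing visible moved in the pictures.

No check failed. The hand-in reported no verdict.

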